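Set up a goldsmith's bench for doming

ROBOT

A 7-joint arm with a two-finger parallel gripper is mounted at the origin on the work surface. World frame = base frame: x ahead of the robot, y to its left, z up, the work surface at z = 0. Lengths are in mm, angles in rad, forces in N, time in s.
With the tool pointing down it reaches from about 350 to 775 mm from the base axis. Payload 3.1 kg.
Tool frame: the origin (TCP) lies midway between the tips of the shut fingers; the grasp point (between the pads) lies hold_point_z behind it (hold_point_z is the distance from the TCP to the grasp point, in mm); z points along the fingers, y is the line along which they close (so a half turn about z gives the same grasp; the last joint's range is limited). The gripper opens to 85 mm and grips with 20 to 120 N. Pads are 22 mm wide; open, the fingers measure 114 mm over their backs; the gripper's body (76 mm by 85 mm) begins 54 mm behind the grasp point. The pads swing forward as they close: fully open they stand 13 mm farther back than shut.
Start: joints at [1.115, 0.311, 0.014, 1.512, -0.004, 1.319, -0.027], TCP at [221.183, -503.583, 191.704] pointing down, gripper open.
Joint ranges: [-2.7, 2.7], [-0.3, 1.91], [-1.27, 1.3], [0.12, 2.57], [-1.44, 4.58], [0.2, 2.03], [-3.05, 3.05]. Speed limits (rad/s): [2.79, 2.79, 3.14, 3.14, 3.14, 3.14, 3.14].

INTERFACE

Orientations are given as a unit quaternion [w, x, y, z].
In Python, from station import get_state, read_camera, hand_in, hold_point_z gives the robot as it stands. The module is installed in compiled form; this text tells all that it offers.
- The arm moves only by the tool jog_arm, never from a script. Its argument "targets" is a list of rows, each an object of numbers: "claw": the closure, from -1 (fully open) to 1 (shut); "x", "y", "z": the shift along the tool's x, y, z each as a share of 0.4 m, from -1 to 1; "spin": the turn about the tool's z as a share of 30 degrees, from -1 to 1. In form: [{"claw": .., "x": .., "y": .., "z": .., "spin": ..}, ...]. A call has 1 to 8 rows; each row is the pose to reach, as a shift and turn from the pose commanded when the call began, along the tool's axes at that moment; what a row does not reach only later rows make up. A row lasts 1/8 s, in which the tool goes at most 62.5 mm and 10.7 degrees, less where a joint would pass 70% of its speed; a pose out of reach is approached as far as the arm can. A call with a number of a shift or a turn outside -1 to 1 is refused whole. A call with a gripper value outside its range is refused whole. The fingers move at their own pace and stop on an object; "force" is the grip in N (left out, the last holds). Time passes only in rows, so rows that repeat a pose let the fingers close. It gives the time, the measured TCP pose, the force, the opening and the grip force at its end, in the units of the state.
- get_state(): the state, without advancing time (a new reading comes with each control period).
- read_camera(name): name is "scene" or "top"; returns a dict with "frame" (384x512x3 uint8, red, green, blue), "fx", "fy", "cx", "cy" (pixels), "pose" (4x4, takes a point from camera to world coordinates). Camera axes: x right, y down, z forward; pixel columns grow to the right and rows downward; lengths in mm; the calibration is good to about 2 mm. A picture is of the moment at which its call begins. There is no depth.
- hand_in(): hands the job in; it is judged then, once.
The state is a dict: "t": time; "joint_pos": joint angles; "qvel": joint speeds; "joint_efforts": joint torques, N m; "tool_pos": TCP position; "orientation": TCP orientation; "ft_force": force on the tool from outside, world axes, zero at the start; "ft_torque": the same for the moment, N m; "gripper_width": finger opening in mm; "grasp_force": force on a finger pad.
Only numpy, scipy, OpenCV 4.12 (cv2) and the standard library are available. Lean on these libraries where they do the work, as an engineer would, in place of code of your own. Each camera call takes 0.05 s, during which the arm holds its last target. There are 200 camera calls.

TASK

Set up this corner of the bench for doming: put the flat steel block on the middle of the round wooden stump, and after that the brass doming cube, dimple up, on the middle of the steel block. Stand the open tin upright on the bench halfway between the stump and the soldering turntable, in line with both, and stand the bur holder upright on the bench in front of the drawer box, on its knob side, centred on it and with a gap of about three centimetres to the wooden front. Leave the matchbox, the file and the screwdriver where they lie.

Things in the scene. Friction and masses are not known exactly. Their poses are not given: they have to be found in the camera images.
- stump: Fixed: low round block of pale wood with a dark metal band, 100 mm across (103 over the band), 30 mm high, flat top. Origin: centre of its underside, on the bench; z up. It and the turntable swap places from start to start; their centres are always 240 mm apart, and the turntable lies along this body's own y axis, on the + or the - side.
- turntable: Fixed: soldering turntable, a steel disc 100 mm across on a narrower foot, with a white ceramic disc 84 mm across on top; 30 mm high in all. Origin: centre of its underside; z up. Nothing goes on it.
- drawer_box: Fixed: low wooden box with two small drawers side by side, 70 mm deep (x), 110 wide (y), 45 high. Origin: centre of its underside; z up. Its front looks along its own -x, roughly to the robot: wooden drawer fronts 37 mm from the origin, two brass knobs (y = -27, +27 mm, 22 mm up) out to 45 mm. The bur holder goes on that side, its centre about 87 mm from the origin along -x.
- steel_block: Loose: flat square bench block of bare steel, 60 x 60 x 20 mm, about 0.55 kg, any yaw. Origin: centre of its underside; z up; x and y along its sides.
- doming_cube: Loose: brass cube of 36 mm side, about 0.4 kg, with a round recess 22 mm wide and 8 mm deep in the top and flat dark dimple marks on the sides, any yaw. Origin: centre of its underside; z up; x and y along its sides.
- tin: Loose: plain round open-topped metal tin, 56 mm across, 40 mm high, wall 2 mm, about 0.09 kg. Origin: centre of its underside; z up.
- bur_holder: Loose: dark wooden disc 44 mm across and 24 mm high with seven thin steel burs standing in its top, within 16 mm of the axis and up to 48 mm above the bench; about 0.08 kg. Grip it by the wooden disc. Origin: centre of its underside; z up.
- matchbox: Loose bystander, to be left alone: cardboard matchbox 53 (x) x 36 (y) x 15 mm. Origin: centre of its underside.
- file: Loose bystander, to be left alone: small file lying flat, dark steel blade towards its +x, pale wooden handle towards -x, 128 mm long (x from -55 to +73 mm), 12 mm wide and 12 mm high at the handle. Origin: on its underside near where blade and handle meet.
- screwdriver: Loose bystander, to be left alone: small screwdriver lying flat, black square handle 55 mm long and 12 mm thick towards its -x, thin steel shaft towards +x, 130 mm long in all (x from -56 to +75 mm). Origin: on its underside at the handle's front end.
Things that resemble listed ones, but are neither listed nor needed, are in the scene too. What is shaped like the steel_block but pink, purple or red is not meant.

How it is judged:
By the outcome, as a careful person would: the job done as asked, in the order asked, and still so for the second after the job is handed in, with the robot touching nothing.
It also fails if it takes over 120 s, if anything falls off the work surface, if the arm or the gripper's body presses on something with over 40 N, if the wrist force passes 120 N, or if a joint passes its speed limit or range.

## Working session

There is one attempt and no reset: what is moved stays moved. The work goes in short steps, Python scripts to look and compute and a tool call to move; the robot and the scene stay as the last step left them, time stands still between calls to the robot, and variables do not carry over. Pictures are saved under pics/ and viewed, at most 14 in all, crops included, and the job is handed in when it is done.

Besides the shell and the picture viewer there is one more tool, called as name(argument=value, ...), one argument or row to a line, values as JSON. jog_arm: Moves the arm, as the interface text tells. Shift numbers are shares of 0.4 m and turn numbers shares of 30 degrees, none past 1 either way. Its arguments: {"type":"object","properties":{"targets":{"type":"array"},"force":{"type":"number"}},"required":["targets"]}

```bash
mkdir -p pics
python3 - <<'E'
from station import *
import cv2,numpy as np
s=get_state();print(s, hold_point_z if not callable(hold_point_z) else hold_point_z())
for n in("top","scene"):
    c=read_camera(n);np.savez(n+"0.npz",**c)
    print(n,c["fx"],c["fy"],c["cx"],c["cy"],np.round(c["pose"],3).tolist())
    cv2.imwrite(f"pics/{n}0.png",cv2.resize(c["frame"][:,:,::-1],(800,600),interpolation=cv2.INTER_CUBIC))
E
```

```text
{'t': 0.0, 'joint_pos': array([ 1.11532853,  0.31174767,  0.01396248,  1.51306819, -0.00442595,
        1.31920009, -0.0272267 ]), 'qvel': array([0.00019334, 0.00021658, 0.00123505, 0.00100572, 0.00060298,
       0.00013054, 0.00137747]), 'joint_efforts': array([-1.25823717e-03, -3.79914272e+01,  1.45355165e-01, -2.30591959e+01,
        1.21312123e-02,  1.36629326e-02,  1.36701428e-05]), 'tool_pos': array([ 220.8308547 , -502.81220717,  190.60454533]), 'orientation': array([-1.16376045e-03,  9.78667689e-01,  2.05446158e-01, -2.76822785e-04]), 'ft_force': array([ 0.08849112, -0.25788328,  0.16320358]), 'ft_torque': array([0.01581892, 0.01571073, 0.04801965]), 'grasp_force': 0.0, 'gripper_width': 85.69987956611831} 18.700000000000003
top 346.7324129242883 346.7324129242883 258.85180562082996 193.34342972241157 [[0.043, -0.976, 0.215, 282.662], [-0.999, -0.042, 0.01, -81.299], [-0.001, -0.215, -0.977, 875.004], [0.0, 0.0, 0.0, 1.0]]
scene 378.82482138069105 378.82482138069105 253.83678638808723 194.08337667836875 [[-0.78, 0.519, -0.349, 866.672], [0.625, 0.646, -0.438, 415.792], [-0.002, -0.56, -0.829, 977.966], [0.0, 0.0, 0.0, 1.0]]
```

View pics/top0.png

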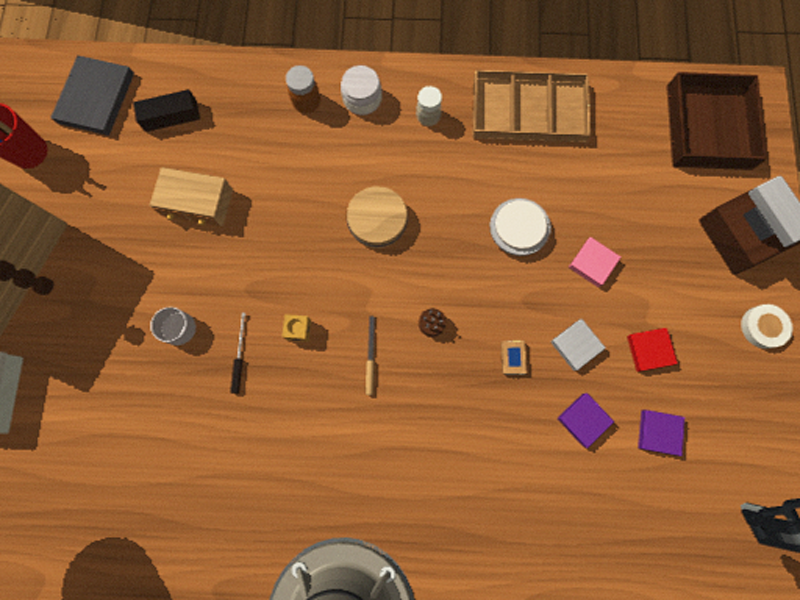

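View pics/scene0.png

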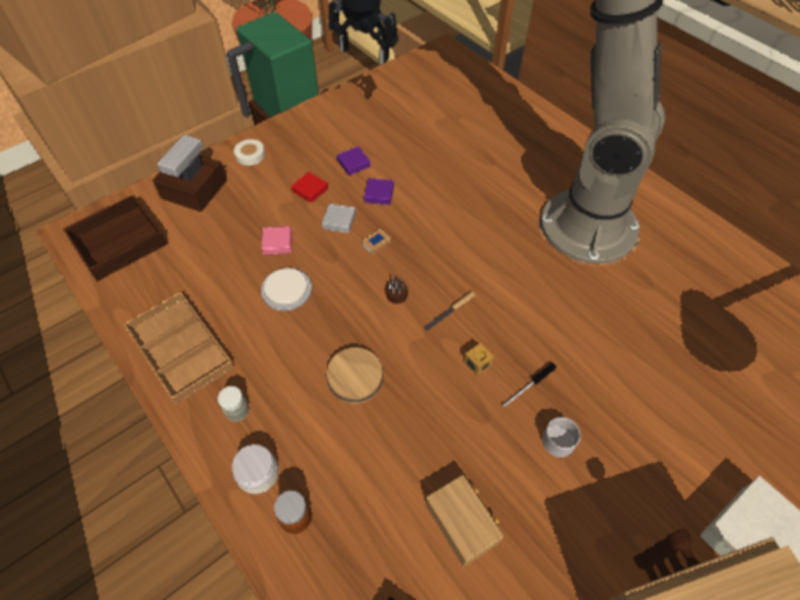

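The top view shows the stump (377,216), turntable (520,227), drawer box (190,195), steel block (580,345), cube with dimple up (296,327), tin (172,326) and bur holder (433,322). The matchbox is at (515,357), the file at (371,355) and the screwdriver at (238,355). The scene view agrees.

Run:
```python
import cv2,numpy as np
W={"stump":(377,216,44),"turn":(520,227,44),"box":(190,195,56),"steel":(580,345,40),"cube":(296,327,28),"tin":(172,326,34),"bur":(433,322,28),"match":(515,357,30)}
c=np.load("top0.npz");f=c["frame"][:,:,::-1];h=cv2.cvtColor(f,cv2.COLOR_BGR2HSV)
T=[]
for k,(u,v,r) in W.items():
    u,v,r=[int(a/1.5625) for a in(u,v,r)]
    p=f[v-r:v+r,u-r:u+r]; T.append(cv2.resize(p,(200,200),interpolation=cv2.INTER_NEAREST))
    print(k,"mid",h[v,u],h[v+3,u-4],"bg",h[v-r,u-r],h[v-r,u+r-1])
cv2.imwrite("pics/crops.png",np.vstack([np.hstack(T[:4]),np.hstack(T[4:])]))
```

```text
stump mid [ 16 129 202] [ 18 130 212] bg [ 13 178 169] [ 14 171 189]
turn mid [ 21  30 237] [ 21  30 237] bg [ 13 171 170] [ 13 174 174]
box mid [ 18 131 222] [ 18 136 202] bg [ 13 175 176] [ 13 175 169]
steel mid [ 19  15 182] [ 22  15 182] bg [ 12 171 152] [ 13 177 167]
cube mid [ 19 174 215] [ 19 176 161] bg [ 14 173 162] [ 13 174 170]
tin mid [ 12  39 110] [ 13  32 112] bg [ 14 175  86] [ 13 173 158]
bur mid [ 13 143  57] [14 75 92] bg [ 13 175 178] [ 14 177 173]
match mid [108 181 128] [171  46 127] bg [ 13 173 172] [ 13 169 177]
```

View pics/crops.png

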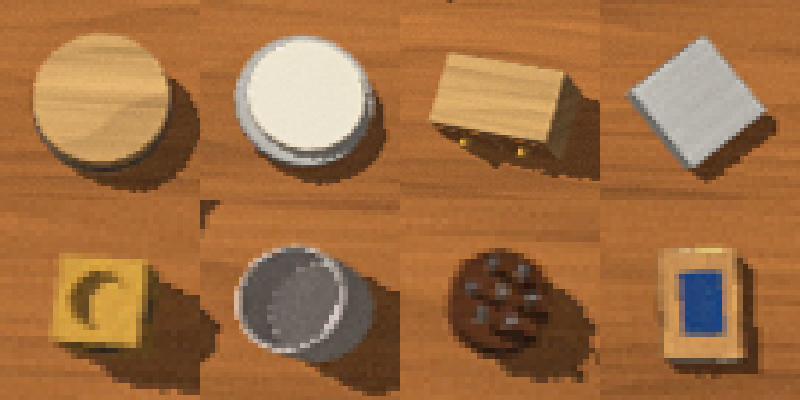

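```bash
cat > m.py <<'E'
import cv2,numpy as np
R={ # name: (plane z, hsv lo, hsv hi)
"stump":(30,(14,80,150),(25,154,255)),"turn":(30,(0,0,190),(180,60,255)),"box":(45,(14,80,150),(25,152,255)),
"steel":(20,(0,0,135),(180,60,255)),"cube":(36,(17,120,130),(30,255,255)),"tin":(20,(0,0,40),(180,90,255)),
"bur":(12,(0,0,0),(180,160,75)),"match":(15,(14,0,150),(25,150,255))}
def ray(c,uv,z):
    uv=np.atleast_2d(uv).astype(float);P=c["pose"]
    d=np.c_[(uv[:,0]-c["cx"])/c["fx"],(uv[:,1]-c["cy"])/c["fy"],np.ones(len(uv))]@P[:3,:3].T
    return (P[:3,3]+d*((z-P[2,3])/d[:,2])[:,None])[:,:2]
def proj(c,p):
    q=np.linalg.inv(c["pose"])@np.r_[p,1];return np.array([c["fx"]*q[0]/q[2]+c["cx"],c["fy"]*q[1]/q[2]+c["cy"]])
def blob(c,k,uv,r,z=None):
    zz,lo,hi=R[k];z=zz if z is None else z
    h=cv2.cvtColor(c["frame"],cv2.COLOR_RGB2HSV);m=cv2.inRange(h,lo,hi)
    w=np.zeros_like(m);u,v=map(int,uv);cv2.rectangle(w,(u-r,v-r),(u+r,v+r),255,-1);m&=w
    cs=cv2.findContours(m,cv2.RETR_EXTERNAL,cv2.CHAIN_APPROX_NONE)[0]
    ct=cv2.convexHull(max(cs,key=cv2.contourArea))
    M=cv2.moments(ct);cen=np.array([M["m10"],M["m01"]])/M["m00"]
    pl=ray(c,ct[:,0],z).astype(np.float32);rr=cv2.minAreaRect(pl);M=cv2.moments(pl.reshape(-1,1,2))
    return cen,np.array([M["m10"],M["m01"]])/M["m00"],rr,ct
E
cat > a.py <<'E'
from m import *
W={"stump":(377,216,48),"turn":(520,227,44),"box":(190,195,56),"steel":(580,345,40),"cube":(296,327,28),"tin":(172,326,36),"bur":(433,322,26),"match":(515,357,30)}
S={"stump":(354,374,40),"turn":(286,288,36),"box":(465,518,56),"steel":(339,217,22),"cube":(479,358,22),"tin":(561,437,28),"bur":(396,290,18),"match":(376,240,18)}
for n,D in(("top",W),("scene",S)):
    c=dict(np.load(n+"0.npz"));im=c["frame"][:,:,::-1].copy()
    for k,(u,v,r) in D.items():
        cen,p,rr,ct=blob(c,k,(u/1.5625,v/1.5625),int(r/1.5625))
        cv2.polylines(im,[ct],True,(0,255,0),1)
        print(n,k,p.round(1),"rect",np.round(rr[0],1),np.round(rr[1],1),round(rr[2],1))
    cv2.imwrite(f"pics/{n}_m.png",cv2.resize(im,(800,600)))
E
python3 a.py; python3 -c "
import cv2,numpy as np
a=cv2.imread('pics/top_m.png')[130:420,130:640];b=cv2.imread('pics/scene_m.png')[180:580,240:620]
b=cv2.resize(b,(int(380*290/400),290));cv2.imwrite('pics/mm.png',np.hstack([a,b])[:, :800])"
```

```text
top stump [617.6 -18.5] rect [617.9 -18.3] [96.3 96. ] 2.5
top turn [ 611.6 -256.3] rect [ 611.5 -257.6] [83.5 82.6] 44.0
top box [637.  293.6] rect [636.9 293.6] [109.4  68.6] 82.1
top steel [ 415.9 -351. ] rect [ 416.  -351.2] [59.  59.8] 38.8
top cube [421.9  99. ] rect [421.8  98.9] [37.4 35.9] 87.2
top tin [416.4 297.8] rect [417.4 297.6] [73.4 56.2] 74.5
top bur [ 423.7 -124.3] rect [ 422.7 -123.9] [ 6.  14.3] 39.4
top match [ 391.7 -248.8] rect [ 391.6 -248.6] [50.1 36. ] 3.1
scene stump [620.6 -17.3] rect [621.8 -18.1] [97.1 95.9] 51.2
scene turn [ 613.8 -256.6] rect [ 614.4 -257. ] [83.5 81.5] 51.2
scene box [641.2 296.5] rect [641.8 295.9] [113.1  73.3] 82.0
scene steel [ 422.4 -346.1] rect [ 422.9 -346.5] [70.2 59.4] 40.3
scene cube [428.7 103.5] rect [430.8 103.2] [45.2 45.8] 89.5
scene tin [417.1 295.2] rect [417.1 295.9] [73.7 56.2] 19.7
scene bur [ 425.1 -129.9] rect [ 426.3 -128.8] [11.7  3.2] 51.1
scene match [ 396.5 -245.7] rect [ 396.4 -246.2] [58.6 40.8] 4.3
```

View pics/mm.png

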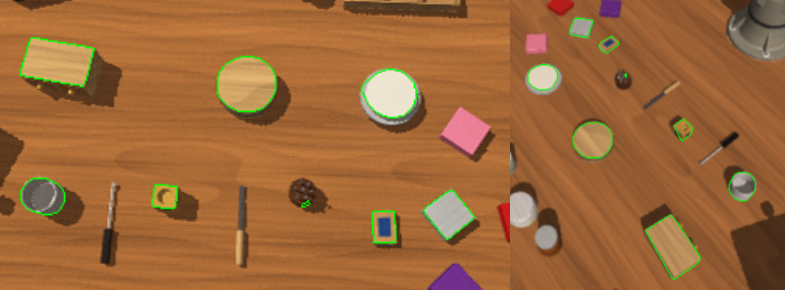

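The overlay shows tight outlines on the stump, turntable, box, block and matchbox. Only the bur holder mask failed (about (300,195) in the overlay), so I'll refine that one and write the move planner.

```bash
cat > plan.py <<'E'
import sys,numpy as np
from station import get_state
from scipy.spatial.transform import Rotation as Ro
def show():
    s=get_state();q=s["orientation"];R=Ro.from_quat([q[1],q[2],q[3],q[0]]).as_matrix()
    print("t",round(s["t"],2),"pos",s["tool_pos"].round(1),"yang",round(np.degrees(np.arctan2(R[1,1],R[0,1])),1),"tilt",R[2,:2].round(3),"F",s["ft_force"].round(1),"w",round(s["gripper_width"],1),"g",round(s["grasp_force"],1),"q7",round(s["joint_pos"][6],2))
    return s,R
if __name__=="__main__":
    s,R=show();x,y,z,a=map(float,sys.argv[1:5])
    d=R.T@(np.array([x,y,z])-s["tool_pos"]);ya=np.degrees(np.arctan2(R[1,1],R[0,1]))
    w=(a-ya+90)%180-90
    print("shares xyz",(d/400).round(4),"spin",round(-w/30,3))
E
python3 - <<'E'
from m import *
for n,uv in(("top",(277,206)),("scene",(253.5,185.5))):
    c=dict(np.load(n+"0.npz"));h=cv2.cvtColor(c["frame"],cv2.COLOR_RGB2HSV).astype(int)
    v,u=int(uv[1]),int(uv[0])
    for ch in(0,2):print(n,ch);print(h[v-12:v+14:2,u-13:u+14:2,ch])
E
python3 plan.py 417 -350.5 120 -51.2
```

```text
top 0
[[13 13 13 13 14 13 13 14 13 14 13 13 14 13]
 [13 13 14 14 14 13 14 13 14 14 14 14 14 13]
 [14 14 15 14 12 12 10 13 12 13 13 15 14 13]
 [13 14 14 12 10 11 12 10 14  9 14 13 13 13]
 [13 14 13  9 10 12 11 10 10 12 12 14 14 14]
 [13 14 12  9 14 12 11 12 10  8  9 13 13 13]
 [14 13 12 11  9 12 15 12 10 12 12 14 12 13]
 [13 13 11 11 11 11 11  8 11 15 10 12 14 13]
 [14 13 12 11 10 10 10 13 11 12 13 14 14 13]
 [13 13 13 12  9 10 11 13  9 12 15 13 14 14]
 [14 14 14 13 13 16 10  9 11 13 13 13 15 14]
 [13 13 14 14 13 14 14 13 13 13 13 13 13 13]
 [13 13 13 14 14 13 13 14 12 12 14 14 13 15]]
top 2
[[172 169 169 164 162 161 158 158 158 161 157 154 154 157]
 [181 179 183 183 179 185 178 180 182 179 177 175 175 175]
 [190 185 188 186 157  69  84  80 108 179 185 179 183 180]
 [178 177 180 110  89 101  78  89 106  70 162 177 175 179]
 [183 186 156  81  91  91  90  53  92  69 103 183 180 176]
 [181 176 128  88  65  89 103 102  64  58  66  92 154 181]
 [164 176 107  90  93  65  48  78  80  64  87  84  89 146]
 [156 160  99  87  76  81  88  91  64  45  43  91  88  83]
 [166 164 137  85  92  93  73 
[... 1090 characters left out ...]
 154 152 154]
 [157 159 156 136  71  89  75  88  71  91 141 153 155 152]
 [157 158 159 110  76 119  83  87  75  81 109 148 154 155]
 [161 158 157  92  70  72 100  69  78  79  88 145 151 156]
 [154 162 158 117  66  75  89  76  88  76  77 145 148 152]
 [142 155 163 144  55  67  73  73  74  69  87 149 148 150]
 [147 145 156 161  91  56  62  65  68  66 125 148 153 150]
 [148 149 147 157 150 109  75  76  90 118 140 144 148 154]
 [154 148 150 149 159 163 159 159 160 154 143 142 145 149]
 [157 154 151 153 151 159 164 164 163 163 151 143 144 147]]
t 0.1 pos [ 220.9 -502.9  190.7] yang -66.3 tilt [-0.    -0.002] F [-0.6  0.1 -0.2] w 85.5 g 0.0 q7 -0.03
shares xyz [ 0.6022 -0.1512  0.1771] spin -0.503
```

jog_arm(
  targets=[
    {"claw": -1,"x": 0.602,"y": -0.151,"z": 0.177,"spin": -0.503},
    {"claw": -1,"x": 0.602,"y": -0.151,"z": 0.177,"spin": -0.503},
    {"claw": -1,"x": 0.602,"y": -0.151,"z": 0.177,"spin": -0.503},
    {"claw": -1,"x": 0.602,"y": -0.151,"z": 0.177,"spin": -0.503},
    {"claw": -1,"x": 0.602,"y": -0.151,"z": 0.177,"spin": -0.503},
    {"claw": -1,"x": 0.602,"y": -0.151,"z": 0.177,"spin": -0.503},
    {"claw": -1,"x": 0.602,"y": -0.151,"z": 0.177,"spin": -0.503},
  ],
  force=60,
)

```text
t: 0.98
tool_pos: [415.6, -353.7, 121.1]
orientation: [0.001, 0.944, 0.33, -0.001]
ft_force: [0.1, -0.2, -0.7]
gripper_width: 85.4
grasp_force: 0.0
```

```bash
python3 - <<'E'
from m import *
for n,uv,z in(("top",(276,206),20),("scene",(254,186.5),12)):
    print(ray(dict(np.load(n+"0.npz")),uv,z))
E
python3 plan.py 417 -350.5 1 -51.2
```

```text
[[ 440.41097389 -116.65840651]]
[[ 442.07478104 -116.70531525]]
t 0.97 pos [ 415.6 -353.7  121.1] yang -51.4 tilt [-0.002  0.001] F [ 0.1 -0.2 -0.7] w 85.4 g 0.0 q7 -0.27
shares xyz [ 0.0082 -0.0041  0.3003] spin -0.007
```

jog_arm(
  targets=[
    {"claw": -1,"x": 0.006,"y": -0.004,"z": 0.15,"spin": 0},
    {"claw": -1,"x": 0.006,"y": -0.004,"z": 0.24,"spin": 0},
    {"claw": -1,"x": 0.006,"y": -0.004,"z": 0.28,"spin": 0},
    {"claw": -1,"x": 0.006,"y": -0.004,"z": 0.297,"spin": 0},
    {"claw": -1,"x": 0.006,"y": -0.004,"z": 0.297,"spin": 0},
  ],
)

```text
t: 1.6
tool_pos: [418.7, -349.8, 3.0]
orientation: [0.001, 0.943, 0.332, 0.0]
ft_force: [0.0, -0.5, 0.1]
gripper_width: 85.5
grasp_force: 0.0
```

```bash
python3 plan.py 417 -350.5 1 -51.2
```

```text
t 1.6 pos [ 418.7 -349.8    3. ] yang -51.2 tilt [0.    0.002] F [ 0.  -0.5  0.1] w 85.5 g 0.0 q7 -0.3
shares xyz [-0.0045 -0.0013  0.0051] spin -0.002
```

jog_arm(
  targets=[
    {"claw": -1,"x": -0.004,"y": -0.001,"z": 0.005},
    {"claw": 1,"x": -0.004,"y": -0.001,"z": 0.005},
    {"claw": 1,"x": -0.004,"y": -0.001,"z": 0.005},
    {"claw": 1,"x": -0.004,"y": -0.001,"z": 0.005},
    {"claw": 1,"x": -0.004,"y": -0.001,"z": 0.005},
    {"claw": 1,"x": -0.004,"y": -0.001,"z": 0.005},
  ],
  force=80,
)

```text
invalid input
```

```bash
python3 plan.py 417 -350.5 140 -51.2
```

```text
t 1.6 pos [ 418.7 -349.8    3. ] yang -51.2 tilt [0.    0.002] F [ 0.  -0.5  0.1] w 85.5 g 0.0 q7 -0.3
shares xyz [-0.0045 -0.0006 -0.3424] spin -0.002
```

Every row needs all five keys.

jog_arm(
  targets=[
    {"claw": -1,"x": -0.004,"y": -0.001,"z": 0.005,"spin": 0},
    {"claw": 1,"x": -0.004,"y": -0.001,"z": 0.005,"spin": 0},
    {"claw": 1,"x": -0.004,"y": -0.001,"z": 0.005,"spin": 0},
    {"claw": 1,"x": -0.004,"y": -0.001,"z": 0.005,"spin": 0},
    {"claw": 1,"x": -0.004,"y": -0.001,"z": 0.005,"spin": 0},
    {"claw": 1,"x": -0.004,"y": -0.001,"z": 0.005,"spin": 0},
  ],
  force=80,
)

```text
t: 2.35
tool_pos: [416.7, -349.3, 0.1]
orientation: [-0.0, 0.943, 0.332, -0.0]
ft_force: [-0.0, -1.5, 0.1]
gripper_width: 0.4
grasp_force: 0.0
```

```bash
python3 plan.py 417 -350.5 140 -51.2
```

```text
t 2.35 pos [ 4.167e+02 -3.493e+02  1.000e-01] yang -51.2 tilt [-0. -0.] F [-0.  -1.5  0.1] w 0.4 g 0.0 q7 -0.3
shares xyz [-0.0013  0.0027 -0.3498] spin 0.0
```

```bash
cat > pic.py <<'E'
import sys,cv2,numpy as np
from station import read_camera
from m import *
n,tag,x,y,z,r=sys.argv[1],sys.argv[2],*map(float,sys.argv[3:7])
c=read_camera(n);np.savez(f"{n}_{tag}.npz",**c);u,v=proj(c,[x,y,z]).astype(int);r=int(r)
u0,v0=max(u-r,0),max(v-r,0);p=c["frame"][v0:v+r,u0:u+r,::-1];k=min(390/p.shape[1],390/p.shape[0])
cv2.imwrite(f"pics/{n}_{tag}.png",cv2.resize(p,None,fx=k,fy=k,interpolation=cv2.INTER_NEAREST));print("origin",u0,v0,"scale",k)
E
python3 pic.py scene g1 417 -350 20 60;python3 pic.py top g1 417 -350 20 60
python3 -c "
import cv2,numpy as np
cv2.imwrite('pics/g1.png',np.hstack([cv2.resize(cv2.imread(f'pics/{n}_g1.png'),(390,390)) for n in('scene','top')]))"
```

```text
origin 156 77 scale 3.25
origin 309 159 scale 3.25
```

View pics/g1.png

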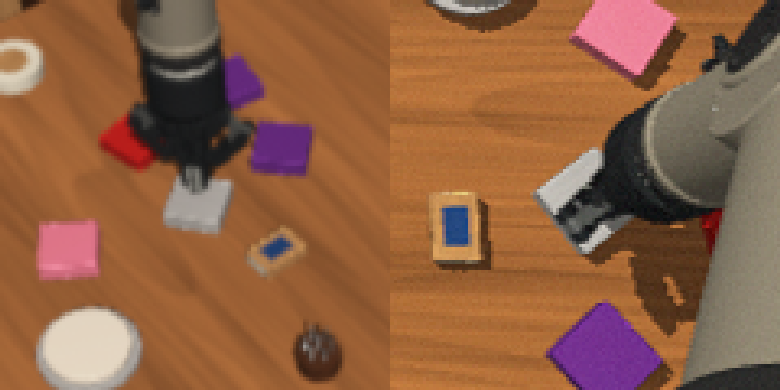

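The fingers are shut and appear to sit above the block, with tips near (195,190) in the scene crop, so the gripper closed over it. I'll zoom in on the tips.

Run:
```python
from m import *
T=[]
for n in("scene","top"):
    c=dict(np.load(f"{n}_g1.npz"));T_=[]
    u,v=proj(c,[417,-350,10]).astype(int)
    p=c["frame"][v-25:v+20,u-22:u+23,::-1]
    p=cv2.resize(p,(390,390),interpolation=cv2.INTER_NEAREST);k=390/45
    for z,col in((0,(0,0,255)),(20,(0,255,0)),(40,(255,0,0))):
        q=proj(c,[416.7,-349.3,z])-[u-22,v-25]+.5;cv2.circle(p,tuple((q*k).astype(int)),3,col,-1)
    T.append(p)
cv2.imwrite("pics/z.png",np.hstack(T))
```

```text
(no output)
```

View pics/z.png

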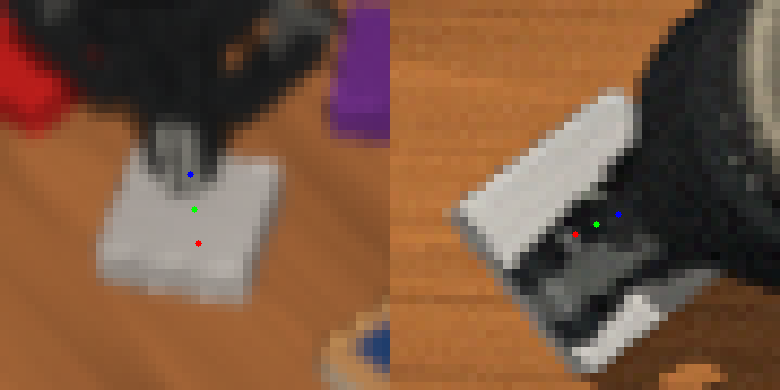

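Run:
```python
from m import *
T=[]
for n in("scene","top"):
    c=dict(np.load(f"{n}0.npz"))
    f=cv2.copyMakeBorder(c["frame"][:,:,::-1],60,60,60,60,cv2.BORDER_CONSTANT)
    u,v=proj(c,[220.8,-502.8,200]).astype(int)+60;print(n,u-60,v-60)
    v=min(v,f.shape[0]-40);u=min(u,f.shape[1]-40)
    p=cv2.resize(f[v-40:v+40,u-40:u+40],(390,390),interpolation=cv2.INTER_NEAREST);k=390/80
    # tips open: width 85 along y axis (0.402,-0.916), 13 mm back
    for z,col in((190.6,(0,0,255)),(203.6,(0,255,0)),(230,(255,0,0))):
      for s in(-42.7,42.7):
        q=proj(c,[220.8+.402*s,-502.8-.916*s,z])+60-[u-40,v-40]+.5;cv2.circle(p,tuple((q*k).astype(int)),3,col,-1)
    T.append(p)
cv2.imwrite("pics/z2.png",np.hstack(T))
```

```text
scene 233 47
top 485 314
```

View pics/z2.png

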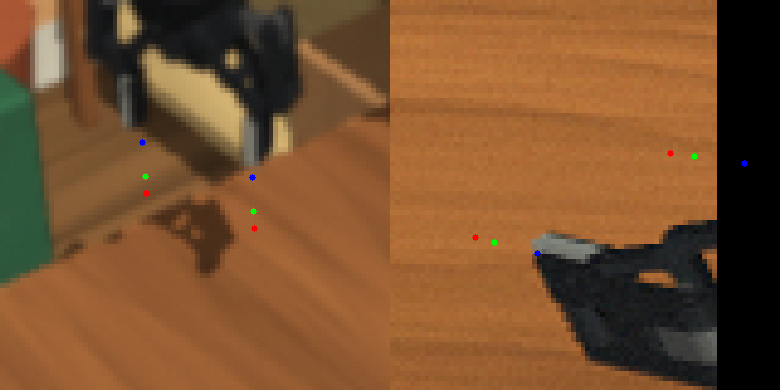

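The start image shows the open fingertips at about (245,160) in the scene crop and (540,245) in the top crop. That is roughly 30 mm higher than the reported TCP implies. The reported z has an offset, which I'll measure by gently touching the block top with the shut fingers.

jog_arm(
  targets=[
    {"claw": 1,"x": 0,"y": 0,"z": 0.005,"spin": 0},
    {"claw": 1,"x": 0,"y": 0,"z": 0.01,"spin": 0},
    {"claw": 1,"x": 0,"y": 0,"z": 0.01,"spin": 0},
  ],
)

```text
t: 2.82
tool_pos: [416.5, -349.2, -4.2]
orientation: [-0.0, 0.943, 0.332, -0.0]
ft_force: [0.8, -0.3, 0.4]
gripper_width: 0.0
grasp_force: 0.0
```

jog_arm(
  targets=[
    {"claw": 1,"x": 0,"y": 0,"z": 0.0025,"spin": 0},
    {"claw": 1,"x": 0,"y": 0,"z": 0.0025,"spin": 0},
  ],
)

```text
t: 3.08
tool_pos: [416.7, -349.3, -5.0]
orientation: [-0.0, 0.943, 0.332, -0.0]
ft_force: [0.7, -0.1, 0.1]
gripper_width: 0.1
grasp_force: 0.0
```

jog_arm(
  targets=[
    {"claw": 1,"x": 0,"y": 0,"z": 0.0025,"spin": 0},
    {"claw": 1,"x": 0,"y": 0,"z": 0.0025,"spin": 0},
  ],
)

```text
t: 3.32
tool_pos: [416.7, -349.3, -6.0]
orientation: [-0.0, 0.943, 0.332, -0.0]
ft_force: [-0.3, 0.6, 0.3]
gripper_width: -0.2
grasp_force: 0.0
```

jog_arm(
  targets=[
    {"claw": 1,"x": 0,"y": 0,"z": 0.0025,"spin": 0},
    {"claw": 1,"x": 0,"y": 0,"z": 0.0025,"spin": 0},
  ],
)

```text
t: 3.58
tool_pos: [416.7, -349.3, -7.0]
orientation: [-0.0, 0.943, 0.332, -0.0]
ft_force: [-0.5, -0.8, -0.6]
gripper_width: 0.1
grasp_force: 0.0
```

jog_arm(
  targets=[
    {"claw": 1,"x": 0,"y": 0,"z": 0.0025,"spin": 0},
    {"claw": 1,"x": 0,"y": 0,"z": 0.0025,"spin": 0},
  ],
)

```text
t: 3.82
tool_pos: [416.6, -349.3, -8.0]
orientation: [-0.0, 0.943, 0.332, -0.0]
ft_force: [-1.1, 0.6, 0.0]
gripper_width: -0.3
grasp_force: 0.0
```

jog_arm(
  targets=[
    {"claw": 1,"x": 0,"y": 0,"z": 0.0025,"spin": 0},
    {"claw": 1,"x": 0,"y": 0,"z": 0.0025,"spin": 0},
  ],
)

```text
t: 4.08
tool_pos: [416.6, -349.4, -9.0]
orientation: [-0.0, 0.943, 0.332, -0.0]
ft_force: [0.9, -0.0, -0.2]
gripper_width: 0.1
grasp_force: 0.0
```

jog_arm(
  targets=[
    {"claw": 1,"x": 0,"y": 0,"z": 0.0025,"spin": 0},
    {"claw": 1,"x": 0,"y": 0,"z": 0.0025,"spin": 0},
  ],
)

```text
t: 4.32
tool_pos: [416.7, -349.3, -10.0]
orientation: [-0.0, 0.943, 0.332, -0.0]
ft_force: [0.3, 0.3, 0.6]
gripper_width: 0.1
grasp_force: 0.0
```

jog_arm(
  targets=[
    {"claw": 1,"x": 0,"y": 0,"z": 0.0025,"spin": 0},
    {"claw": 1,"x": 0,"y": 0,"z": 0.0025,"spin": 0},
  ],
)

```text
t: 4.58
tool_pos: [416.6, -349.3, -11.0]
orientation: [-0.0, 0.943, 0.332, -0.0]
ft_force: [-0.5, 0.6, -0.3]
gripper_width: -0.2
grasp_force: 0.0
```

jog_arm(
  targets=[
    {"claw": 1,"x": 0,"y": 0,"z": 0.002,"spin": 0},
    {"claw": 1,"x": 0,"y": 0,"z": 0.002,"spin": 0},
  ],
)

```text
t: 4.82
tool_pos: [416.7, -349.3, -11.8]
orientation: [-0.0, 0.943, 0.332, -0.0]
ft_force: [-0.1, -0.5, 0.5]
gripper_width: 0.4
grasp_force: 0.0
```

```bash
python3 plan.py 417 -350.5 -20 -51.2
python3 - <<'E'
from station import read_camera
from m import *
T=[]
for n in("scene","top"):
    c=read_camera(n)
    u,v=proj(c,[417,-350,10]).astype(int)
    p=c["frame"][v-35:v+20,u-27:u+28,::-1]
    p=cv2.resize(p,(390,390),interpolation=cv2.INTER_NEAREST);k=390/55
    for z,col in((0,(0,0,255)),(20,(0,255,0)),(40,(255,0,0))):
        q=proj(c,[416.7,-349.3,z])-[u-27,v-35]+.5;cv2.circle(p,tuple((q*k).astype(int)),3,col,-1)
    T.append(p)
cv2.imwrite("pics/z3.png",np.hstack(T))
E
```

```text
t 4.83 pos [ 416.7 -349.3  -11.8] yang -51.2 tilt [-0. -0.] F [-0.1 -0.5  0.5] w 0.4 g 0.0 q7 -0.3
shares xyz [-0.0012  0.0028  0.0205] spin 0.0
```

View pics/z3.png

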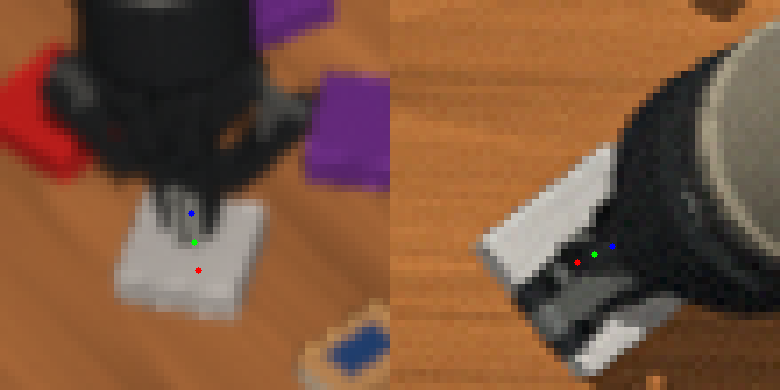

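The tips now reach about (190,240) in the scene crop, level with the 20 mm mark, so contact should be close.

jog_arm(
  targets=[
    {"claw": 1,"x": 0,"y": 0,"z": 0.002,"spin": 0},
    {"claw": 1,"x": 0,"y": 0,"z": 0.002,"spin": 0},
  ],
)

```text
t: 5.18
tool_pos: [416.7, -349.3, -12.6]
orientation: [-0.0, 0.943, 0.332, -0.0]
ft_force: [0.1, 0.3, -0.5]
gripper_width: -0.3
grasp_force: 0.0
```

jog_arm(
  targets=[
    {"claw": 1,"x": 0,"y": 0,"z": 0.002,"spin": 0},
    {"claw": 1,"x": 0,"y": 0,"z": 0.002,"spin": 0},
  ],
)

```text
t: 5.42
tool_pos: [416.7, -349.4, -13.4]
orientation: [-0.0, 0.943, 0.332, -0.0]
ft_force: [-0.2, 0.4, 0.0]
gripper_width: -0.2
grasp_force: 0.0
```

jog_arm(
  targets=[
    {"claw": 1,"x": 0,"y": 0,"z": 0.002,"spin": 0},
    {"claw": 1,"x": 0,"y": 0,"z": 0.002,"spin": 0},
  ],
)

```text
t: 5.68
tool_pos: [416.7, -349.4, -14.2]
orientation: [-0.0, 0.943, 0.332, -0.0]
ft_force: [0.4, 0.4, -0.5]
gripper_width: -0.3
grasp_force: 0.0
```

jog_arm(
  targets=[
    {"claw": 1,"x": 0,"y": 0,"z": 0.002,"spin": 0},
    {"claw": 1,"x": 0,"y": 0,"z": 0.002,"spin": 0},
  ],
)

```text
t: 5.92
tool_pos: [416.7, -349.3, -15.0]
orientation: [-0.0, 0.943, 0.332, -0.0]
ft_force: [-0.2, 0.1, -0.3]
gripper_width: 0.1
grasp_force: 0.0
```

jog_arm(
  targets=[
    {"claw": 1,"x": 0,"y": 0,"z": 0.002,"spin": 0},
    {"claw": 1,"x": 0,"y": 0,"z": 0.002,"spin": 0},
  ],
)

```text
t: 6.18
tool_pos: [416.7, -349.4, -15.8]
orientation: [-0.0, 0.943, 0.332, -0.0]
ft_force: [0.5, 0.9, 0.3]
gripper_width: -0.2
grasp_force: 0.0
```

jog_arm(
  targets=[
    {"claw": 1,"x": 0,"y": 0,"z": 0.002,"spin": 0},
    {"claw": 1,"x": 0,"y": 0,"z": 0.002,"spin": 0},
  ],
)

```text
t: 6.42
tool_pos: [416.6, -349.3, -16.6]
orientation: [-0.0, 0.943, 0.332, -0.0]
ft_force: [0.5, -0.6, 0.4]
gripper_width: -0.4
grasp_force: 0.0
```

jog_arm(
  targets=[
    {"claw": 1,"x": 0,"y": 0,"z": 0.002,"spin": 0},
    {"claw": 1,"x": 0,"y": 0,"z": 0.002,"spin": 0},
  ],
)

```text
t: 6.68
tool_pos: [416.7, -349.3, -17.4]
orientation: [-0.0, 0.943, 0.332, -0.0]
ft_force: [0.0, 1.5, 1.2]
gripper_width: -0.3
grasp_force: 0.0
```

jog_arm(
  targets=[
    {"claw": 1,"x": 0,"y": 0,"z": 0.002,"spin": 0},
    {"claw": 1,"x": 0,"y": 0,"z": 0.002,"spin": 0},
  ],
)

```text
t: 6.92
tool_pos: [416.6, -349.3, -18.2]
orientation: [-0.0, 0.943, 0.332, -0.0]
ft_force: [0.9, 0.4, 0.2]
gripper_width: -0.2
grasp_force: 0.0
```

jog_arm(
  targets=[
    {"claw": 1,"x": 0,"y": 0,"z": 0.002,"spin": 0},
    {"claw": 1,"x": 0,"y": 0,"z": 0.002,"spin": 0},
  ],
)

```text
t: 7.18
tool_pos: [416.7, -349.4, -19.0]
orientation: [-0.0, 0.943, 0.332, -0.0]
ft_force: [-0.7, 0.5, -0.2]
gripper_width: -0.2
grasp_force: 0.0
```

jog_arm(
  targets=[
    {"claw": 1,"x": 0,"y": 0,"z": 0.002,"spin": 0},
    {"claw": 1,"x": 0,"y": 0,"z": 0.002,"spin": 0},
  ],
)

```text
t: 7.42
tool_pos: [416.8, -349.4, -19.4]
orientation: [0.0, 0.943, 0.332, 0.0]
ft_force: [-1.0, 0.2, 2.6]
gripper_width: -0.3
grasp_force: 1.3
```

Contact came at a reported z of about -19.2, so the shut tips really sit about 39 mm above the reported z. I'll raise, open, and regrasp with reported z = real z - 39.

jog_arm(
  targets=[
    {"claw": 1,"x": 0,"y": 0,"z": -0.1,"spin": 0},
    {"claw": -1,"x": 0,"y": 0,"z": -0.1,"spin": 0},
    {"claw": -1,"x": 0,"y": 0,"z": -0.1,"spin": 0},
    {"claw": -1,"x": 0,"y": 0,"z": -0.1,"spin": 0},
    {"claw": -1,"x": 0,"y": 0,"z": -0.1,"spin": 0},
    {"claw": -1,"x": 0,"y": 0,"z": -0.1,"spin": 0},
  ],
)

```text
t: 8.18
tool_pos: [416.4, -349.2, 19.8]
orientation: [-0.0, 0.943, 0.332, -0.0]
ft_force: [0.7, 0.5, -0.0]
gripper_width: 85.3
grasp_force: 0.0
```

```bash
python3 plan.py 417 -350.5 -38 -51.2;python3 -c "
from station import get_state;print(get_state()['joint_pos'])"
```

```text
t 8.18 pos [ 416.4 -349.2   19.8] yang -51.2 tilt [-0.    -0.001] F [ 0.7  0.5 -0. ] w 85.3 g 0.0 q7 -0.3
shares xyz [-0.0009  0.0037  0.1445] spin 0.0
[ 0.77642354  0.462763   -0.14591135  1.75136439  0.08077769  0.9342792
 -0.2960716 ]
```

jog_arm(
  targets=[
    {"claw": -1,"x": 0,"y": 0.0035,"z": 0.07,"spin": 0},
    {"claw": -1,"x": 0,"y": 0.0035,"z": 0.12,"spin": 0},
    {"claw": -1,"x": 0,"y": 0.0035,"z": 0.143,"spin": 0},
    {"claw": -1,"x": 0,"y": 0.0035,"z": 0.143,"spin": 0},
  ],
)

```text
t: 8.68
tool_pos: [417.2, -350.1, -37.4]
orientation: [-0.001, 0.943, 0.332, -0.0]
ft_force: [-0.0, 1.3, -1.7]
gripper_width: 85.3
grasp_force: 0.0
```

jog_arm(
  targets=[
    {"claw": 1,"x": 0,"y": 0,"z": 0,"spin": 0},
    {"claw": 1,"x": 0,"y": 0,"z": 0,"spin": 0},
    {"claw": 1,"x": 0,"y": 0,"z": 0,"spin": 0},
    {"claw": 1,"x": 0,"y": 0,"z": 0,"spin": 0},
    {"claw": 1,"x": 0,"y": 0,"z": 0,"spin": 0},
  ],
  force=80,
)

```text
t: 9.3
tool_pos: [419.0, -351.6, -35.0]
orientation: [0.002, 0.943, 0.332, 0.001]
ft_force: [0.0, 0.0, 5.3]
gripper_width: 57.7
grasp_force: 87.4
```

jog_arm(
  targets=[
    {"claw": 1,"x": 0,"y": 0,"z": -0.05,"spin": 0},
    {"claw": 1,"x": 0,"y": 0,"z": -0.15,"spin": 0},
    {"claw": 1,"x": 0,"y": 0,"z": -0.3,"spin": 0},
    {"claw": 1,"x": 0,"y": 0,"z": -0.3,"spin": 0},
    {"claw": 1,"x": 0,"y": 0,"z": -0.3,"spin": 0},
  ],
)

```text
t: 9.93
tool_pos: [416.1, -349.4, 81.8]
orientation: [-0.001, 0.943, 0.332, -0.001]
ft_force: [-0.4, 0.9, -6.4]
gripper_width: 58.0
grasp_force: 87.7
```

```bash
python3 plan.py 618.5 -18 85 -51.2; python3 pic.py scene l1 418 -350 100 60;python3 pic.py top l1 417 -350 100 60
python3 -c "
import cv2,numpy as np
cv2.imwrite('pics/l1.png',np.hstack([cv2.resize(cv2.imread(f'pics/{n}_l1.png'),(390,390)) for n in('scene','top')]))"
```

```text
t 9.93 pos [ 416.1 -349.4   81.8] yang -51.2 tilt [-0.001 -0.003] F [-0.4  0.9 -6.4] w 58.0 g 87.7 q7 -0.28
shares xyz [ 0.9135 -0.3287 -0.0078] spin 0.0
origin 154 60 scale 3.25
origin 320 154 scale 3.25
```

View pics/l1.png

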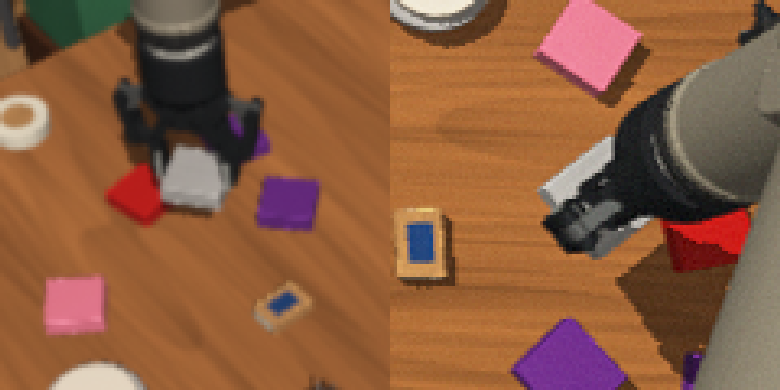

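The block hangs level in the fingers at about (195,180) in the scene crop. Next I carry it over the stump.

jog_arm(
  targets=[
    {"claw": 1,"x": 0.2,"y": -0.07,"z": 0,"spin": 0},
    {"claw": 1,"x": 0.4,"y": -0.144,"z": 0,"spin": 0},
    {"claw": 1,"x": 0.55,"y": -0.198,"z": 0,"spin": 0},
    {"claw": 1,"x": 0.7,"y": -0.252,"z": 0,"spin": 0},
    {"claw": 1,"x": 0.82,"y": -0.295,"z": 0,"spin": 0},
    {"claw": 1,"x": 0.9135,"y": -0.329,"z": 0,"spin": 0},
    {"claw": 1,"x": 0.9135,"y": -0.329,"z": 0,"spin": 0},
    {"claw": 1,"x": 0.9135,"y": -0.329,"z": 0,"spin": 0},
  ],
)

```text
t: 11.02
tool_pos: [618.4, -17.2, 80.6]
orientation: [-0.001, 0.943, 0.334, -0.002]
ft_force: [-1.0, -1.4, -6.3]
gripper_width: 57.4
grasp_force: 87.7
```

jog_arm(
  targets=[
    {"claw": 1,"x": 0,"y": 0,"z": 0.05,"spin": 0},
    {"claw": 1,"x": 0,"y": 0,"z": 0.1,"spin": 0},
    {"claw": 1,"x": 0,"y": 0,"z": 0.15,"spin": 0},
    {"claw": 1,"x": 0,"y": 0,"z": 0.15,"spin": 0},
    {"claw": 1,"x": 0,"y": 0,"z": 0.15,"spin": 0},
  ],
)

```text
t: 11.65
tool_pos: [619.8, -20.9, 23.4]
orientation: [0.001, 0.944, 0.331, -0.0]
ft_force: [-0.5, 0.1, -4.3]
gripper_width: 57.8
grasp_force: 87.6
```

```bash
python3 plan.py 618.5 -18 -2 -51.2; python3 pic.py scene p1 619 -18 40 55;python3 pic.py top p1 619 -18 40 55
python3 -c "
import cv2,numpy as np
cv2.imwrite('pics/p1.png',np.hstack([cv2.resize(cv2.imread(f'pics/{n}_p1.png'),(390,390)) for n in('scene','top')]))"
```

```text
t 11.65 pos [619.8 -20.9  23.4] yang -51.3 tilt [-0.001  0.001] F [-0.5  0.1 -4.3] w 57.8 g 87.6 q7 -1.01
shares xyz [ 0.0022 -0.0078  0.0634] spin -0.004
origin 171 180 scale 3.5454545454545454
origin 185 79 scale 3.5454545454545454
```

View pics/p1.png

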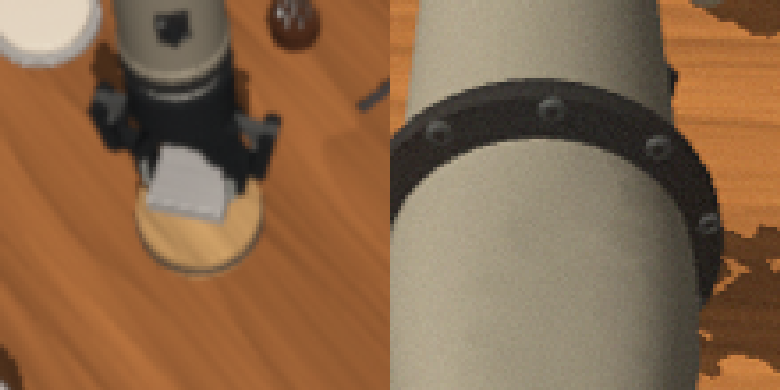

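Run:
```python
from m import *
c=dict(np.load("scene_p1.npz"))
for z in(68,78,88):
    print(z,ray(c,(225.4,231),z))
    cen,p,rr,ct=blob(c,"steel",(225,231),16,z);print(cen,p,rr)
```

```text
68 [[619.95990312 -19.0672856 ]]
[223.55118874 232.08588064] [625.64608244 -20.01697405] ((621.4317016601562, -18.836647033691406), (54.169525146484375, 63.73889923095703), 38.77449417114258)
78 [[622.67112934 -14.28843661]]
[223.55118874 232.08588064] [628.29482479 -15.22768877] ((624.1268310546875, -14.060317993164062), (53.57427978515625, 63.03847885131836), 38.77449035644531)
88 [[625.38235556  -9.50958763]]
[223.55118874 232.08588064] [630.94356391 -10.43840691] ((626.8218383789062, -9.28403091430664), (52.978946685791016, 62.33799362182617), 38.77449035644531)
```

jog_arm(
  targets=[
    {"claw": 1,"x": 0.002,"y": -0.0065,"z": 0.03,"spin": 0},
    {"claw": 1,"x": 0.002,"y": -0.0065,"z": 0.055,"spin": 0},
    {"claw": 1,"x": 0.002,"y": -0.0065,"z": 0.058,"spin": 0},
    {"claw": 1,"x": 0.002,"y": -0.0065,"z": 0.058,"spin": 0},
  ],
)

```text
t: 12.25
tool_pos: [618.7, -16.5, -0.5]
orientation: [-0.0, 0.943, 0.332, -0.0]
ft_force: [0.9, 0.3, -4.3]
gripper_width: 57.9
grasp_force: 87.6
```

jog_arm(
  targets=[
    {"claw": 1,"x": 0,"y": 0,"z": 0.005,"spin": 0},
    {"claw": 1,"x": 0,"y": 0,"z": 0.005,"spin": 0},
  ],
)

```text
t: 12.5
tool_pos: [619.0, -16.4, -2.0]
orientation: [0.0, 0.943, 0.332, 0.0]
ft_force: [-0.7, 0.5, -4.0]
gripper_width: 57.6
grasp_force: 87.6
```

jog_arm(
  targets=[
    {"claw": 1,"x": 0,"y": 0,"z": 0.004,"spin": 0},
    {"claw": 1,"x": 0,"y": 0,"z": 0.004,"spin": 0},
  ],
)

```text
t: 12.75
tool_pos: [618.8, -16.4, -3.8]
orientation: [-0.0, 0.943, 0.332, -0.0]
ft_force: [0.2, 0.1, -5.5]
gripper_width: 57.6
grasp_force: 87.6
```

jog_arm(
  targets=[
    {"claw": 1,"x": 0,"y": 0.002,"z": 0.0035,"spin": 0},
    {"claw": 1,"x": 0,"y": 0.002,"z": 0.0035,"spin": 0},
  ],
)

```text
t: 13.0
tool_pos: [619.5, -16.9, -4.9]
orientation: [-0.0, 0.943, 0.332, 0.0]
ft_force: [-1.1, 0.5, -3.4]
gripper_width: 57.5
grasp_force: 87.8
```

jog_arm(
  targets=[
    {"claw": 1,"x": 0,"y": 0,"z": 0.003,"spin": 0},
    {"claw": 1,"x": 0,"y": 0,"z": 0.003,"spin": 0},
  ],
)

```text
t: 13.25
tool_pos: [619.5, -16.9, -5.0]
orientation: [0.0, 0.943, 0.332, 0.0]
ft_force: [-4.0, 0.3, 5.9]
gripper_width: 57.6
grasp_force: 88.9
```

The block seated at z = -5, as predicted. Release and back off.

jog_arm(
  targets=[
    {"claw": -1,"x": 0,"y": 0,"z": -0.002,"spin": 0},
    {"claw": -1,"x": 0,"y": 0,"z": -0.002,"spin": 0},
    {"claw": -1,"x": 0,"y": 0,"z": -0.002,"spin": 0},
    {"claw": -1,"x": 0,"y": 0,"z": -0.002,"spin": 0},
    {"claw": -1,"x": 0,"y": 0,"z": -0.1,"spin": 0},
    {"claw": -1,"x": 0,"y": 0,"z": -0.25,"spin": 0},
    {"claw": -1,"x": 0,"y": 0,"z": -0.25,"spin": 0},
  ],
)

```text
t: 14.12
tool_pos: [624.6, -16.6, 100.1]
orientation: [0.002, 0.943, 0.332, 0.006]
ft_force: [0.0, 0.7, -0.9]
gripper_width: 85.5
grasp_force: 0.0
```

```bash
python3 plan.py 423.5 99.5 70 -3
```

```text
t 14.12 pos [624.6 -16.6 100.1] yang -51.2 tilt [0.011 0.008] F [ 0.   0.7 -0.9] w 85.5 g 0.0 q7 -1.0
shares xyz [-0.2108 -0.5419  0.0687] spin -1.607
```

jog_arm(
  targets=[
    {"claw": -1,"x": -0.05,"y": -0.14,"z": 0.02,"spin": -0.35},
    {"claw": -1,"x": -0.1,"y": -0.27,"z": 0.04,"spin": -0.7},
    {"claw": -1,"x": -0.15,"y": -0.4,"z": 0.06,"spin": -0.9},
    {"claw": -1,"x": -0.21,"y": -0.542,"z": 0.06,"spin": -1},
    {"claw": -1,"x": -0.21,"y": -0.542,"z": 0.06,"spin": -1},
    {"claw": -1,"x": -0.21,"y": -0.542,"z": 0.06,"spin": -1},
  ],
)

```text
t: 14.88
tool_pos: [418.8, 99.0, 69.8]
orientation: [0.001, 0.825, 0.565, 0.0]
ft_force: [0.3, -0.6, -0.1]
gripper_width: 85.7
grasp_force: 0.0
```

```bash
python3 plan.py 423.5 99.5 30 -3
python3 - <<'E'
from station import read_camera
from m import *
import sys
for n,uv in(("top",(377/1.5625,216/1.5625)),("scene",(354/1.5625,374/1.5625-8))):
    c=read_camera(n);np.savez(f"{n}_s.npz",**c)
    cen,p,rr,ct=blob(c,"steel",uv,26,50);print(n,cen,p,rr)
    cen,p,rr,ct=blob(c,"cube",(296/1.5625,327/1.5625) if n=="top" else (479/1.5625,358/1.5625),14);print(n,p,rr)
E
python3 - <<'E'
from m import *
T=[]
for n in("scene","top"):
    c=dict(np.load(f"{n}_s.npz"));u,v=proj(c,[619,-18,40]).astype(int)
    T.append(cv2.resize(c["frame"][v-28:v+28,u-28:u+28,::-1],(390,390),interpolation=cv2.INTER_NEAREST))
cv2.imwrite("pics/s.png",np.hstack(T))
E
```

```text
t 14.88 pos [418.8  99.   69.8] yang -21.2 tilt [0.    0.001] F [ 0.3 -0.6 -0.1] w 85.7 g 0.0 q7 -0.76
shares xyz [0.0055 0.0104 0.0994] spin -0.607
top [239.67643229 134.24479167] [615.63497973 -17.48397576] ((615.74609375, -17.248249053955078), (58.31010437011719, 61.17401123046875), 39.15902328491211)
top [421.61388051  98.58381041] ((421.9022521972656, 98.57820892333984), (38.091064453125, 35.99738693237305), 86.6897201538086)
scene [226.55276565 235.44577875] [620.353314   -15.06670536] ((620.2662963867188, -15.181869506835938), (65.77433776855469, 61.3485107421875), 39.06240463256836)
scene [429.02114494 103.83479907] ((429.972412109375, 103.55087280273438), (46.26785659790039, 45.035037994384766), 86.42550659179688)
```

View pics/s.png

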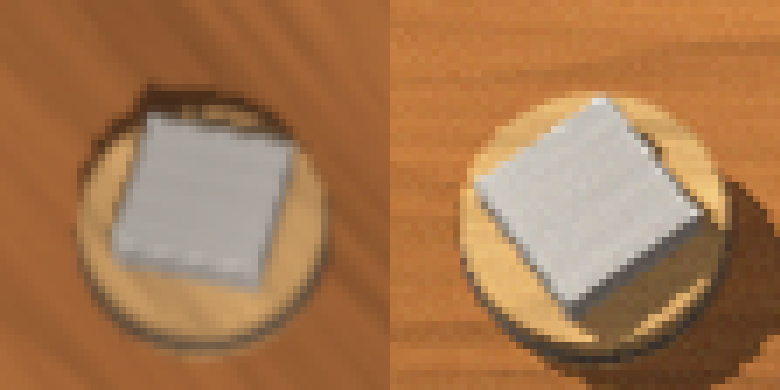

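The block lies flat on the stump, within about 2 mm of the middle in both views: (205,195) in the scene crop and (587,205) in the top crop. Next is the cube.

jog_arm(
  targets=[
    {"claw": -1,"x": 0.0055,"y": 0.0104,"z": 0,"spin": -0.35},
    {"claw": -1,"x": 0.0055,"y": 0.0104,"z": 0,"spin": -0.593},
    {"claw": -1,"x": 0.0055,"y": 0.0104,"z": 0.1,"spin": -0.593},
    {"claw": -1,"x": 0.0055,"y": 0.0104,"z": 0.1,"spin": -0.593},
    {"claw": -1,"x": 0.0055,"y": 0.0104,"z": 0.1,"spin": -0.593},
  ],
)

```text
t: 15.6
tool_pos: [423.9, 99.8, 30.3]
orientation: [0.0, 0.728, 0.685, 0.001]
ft_force: [0.5, 0.1, -0.7]
gripper_width: 85.7
grasp_force: 0.0
```

```bash
python3 plan.py 423 99.3 -32 -3.4
```

```text
t 15.6 pos [423.9  99.8  30.3] yang -3.5 tilt [0.001 0.001] F [ 0.5  0.1 -0.7] w 85.7 g 0.0 q7 -0.5
shares xyz [-0.0014 -0.0024  0.1558] spin -0.003
```

jog_arm(
  targets=[
    {"claw": -1,"x": -0.0014,"y": -0.0024,"z": 0.08,"spin": 0},
    {"claw": -1,"x": -0.0014,"y": -0.0024,"z": 0.14,"spin": 0},
    {"claw": -1,"x": -0.0014,"y": -0.0024,"z": 0.155,"spin": 0},
    {"claw": -1,"x": -0.0014,"y": -0.0024,"z": 0.155,"spin": 0},
  ],
)

```text
t: 16.1
tool_pos: [422.8, 99.6, -31.5]
orientation: [0.0, 0.728, 0.686, 0.001]
ft_force: [-0.3, -0.6, 0.4]
gripper_width: 85.3
grasp_force: 0.0
```

jog_arm(
  targets=[
    {"claw": 1,"x": 0,"y": 0,"z": 0,"spin": 0},
    {"claw": 1,"x": 0,"y": 0,"z": 0,"spin": 0},
    {"claw": 1,"x": 0,"y": 0,"z": 0,"spin": 0},
    {"claw": 1,"x": 0,"y": 0,"z": 0,"spin": 0},
    {"claw": 1,"x": 0,"y": 0,"z": 0,"spin": 0},
  ],
)

```text
t: 16.73
tool_pos: [422.9, 99.4, -31.3]
orientation: [0.001, 0.728, 0.686, 0.001]
ft_force: [0.2, -0.9, 5.6]
gripper_width: 35.1
grasp_force: 79.7
```

jog_arm(
  targets=[
    {"claw": 1,"x": 0,"y": 0,"z": -0.05,"spin": 0},
    {"claw": 1,"x": 0,"y": 0,"z": -0.2,"spin": 0},
    {"claw": 1,"x": 0,"y": 0,"z": -0.3,"spin": 0},
    {"claw": 1,"x": 0,"y": 0,"z": -0.35,"spin": 0},
    {"claw": 1,"x": 0,"y": 0,"z": -0.35,"spin": 0},
  ],
)

```text
t: 17.35
tool_pos: [422.5, 99.4, 108.6]
orientation: [0.001, 0.728, 0.686, 0.001]
ft_force: [-0.0, -0.0, -4.3]
gripper_width: 34.8
grasp_force: 81.4
```

```bash
python3 plan.py 619.2 -17 108 -3.4
```

```text
t 17.35 pos [422.5  99.4 108.6] yang -3.4 tilt [0.    0.003] F [-0.  -0.  -4.3] w 34.8 g 81.4 q7 -0.43
shares xyz [-0.2611  0.5081  0.0028] spin -0.001
```

jog_arm(
  targets=[
    {"claw": 1,"x": -0.06,"y": 0.12,"z": 0,"spin": 0},
    {"claw": 1,"x": -0.13,"y": 0.25,"z": 0,"spin": 0},
    {"claw": 1,"x": -0.19,"y": 0.37,"z": 0,"spin": 0},
    {"claw": 1,"x": -0.23,"y": 0.45,"z": 0,"spin": 0},
    {"claw": 1,"x": -0.261,"y": 0.504,"z": 0,"spin": 0},
    {"claw": 1,"x": -0.261,"y": 0.504,"z": 0,"spin": 0},
    {"claw": 1,"x": -0.261,"y": 0.504,"z": 0,"spin": 0},
    {"claw": 1,"x": -0.261,"y": 0.504,"z": 0,"spin": 0},
  ],
)

```text
t: 18.35
tool_pos: [615.5, -15.6, 106.9]
orientation: [-0.001, 0.727, 0.686, -0.001]
ft_force: [-0.1, -0.3, -3.9]
gripper_width: 34.7
grasp_force: 81.1
```

jog_arm(
  targets=[
    {"claw": 1,"x": 0,"y": 0,"z": 0.08,"spin": 0},
    {"claw": 1,"x": 0,"y": 0,"z": 0.15,"spin": 0},
    {"claw": 1,"x": 0,"y": 0,"z": 0.19,"spin": 0},
    {"claw": 1,"x": 0,"y": 0,"z": 0.19,"spin": 0},
    {"claw": 1,"x": 0,"y": 0,"z": 0.19,"spin": 0},
  ],
)

```text
t: 18.98
tool_pos: [618.0, -16.6, 33.1]
orientation: [0.001, 0.728, 0.686, 0.001]
ft_force: [-0.1, 1.0, -3.7]
gripper_width: 34.5
grasp_force: 81.3
```

```bash
python3 plan.py 617.5 -17 21 -3.4
```

```text
t 18.98 pos [618.  -16.6  33.1] yang -3.4 tilt [0.    0.003] F [-0.1  1.  -3.7] w 34.5 g 81.3 q7 -0.26
shares xyz [-0.0011 -0.0013  0.0302] spin 0.0
```

jog_arm(
  targets=[
    {"claw": 1,"x": -0.001,"y": -0.001,"z": 0.02,"spin": 0},
    {"claw": 1,"x": -0.001,"y": -0.001,"z": 0.03,"spin": 0},
    {"claw": 1,"x": -0.001,"y": -0.001,"z": 0.03,"spin": 0},
  ],
)

```text
t: 19.35
tool_pos: [616.1, -17.4, 19.3]
orientation: [-0.0, 0.728, 0.686, -0.0]
ft_force: [0.6, 0.0, -3.4]
gripper_width: 34.8
grasp_force: 81.5
```

jog_arm(
  targets=[
    {"claw": 1,"x": 0,"y": 0,"z": 0.003,"spin": 0},
    {"claw": 1,"x": 0,"y": 0,"z": 0.003,"spin": 0},
  ],
)

```text
t: 19.6
tool_pos: [616.6, -17.2, 18.9]
orientation: [0.0, 0.728, 0.686, 0.0]
ft_force: [-0.9, -0.4, -2.7]
gripper_width: 34.6
grasp_force: 81.4
```

jog_arm(
  targets=[
    {"claw": 1,"x": 0,"y": 0,"z": 0.002,"spin": 0},
    {"claw": 1,"x": 0,"y": 0,"z": 0.002,"spin": 0},
  ],
)

```text
t: 19.85
tool_pos: [616.6, -17.3, 18.8]
orientation: [0.0, 0.728, 0.686, 0.0]
ft_force: [-3.0, -0.2, 5.3]
gripper_width: 34.7
grasp_force: 82.3
```

Seated. Release, lift, and head towards the tin.

jog_arm(
  targets=[
    {"claw": -1,"x": 0,"y": 0,"z": -0.003,"spin": 0},
    {"claw": -1,"x": 0,"y": 0,"z": -0.003,"spin": 0},
    {"claw": -1,"x": 0,"y": 0,"z": -0.003,"spin": 0},
    {"claw": -1,"x": 0,"y": 0,"z": -0.003,"spin": 0},
    {"claw": -1,"x": 0,"y": 0,"z": -0.1,"spin": 0},
    {"claw": -1,"x": 0,"y": 0,"z": -0.22,"spin": 0},
    {"claw": -1,"x": 0,"y": 0,"z": -0.22,"spin": 0},
    {"claw": -1,"x": 0,"y": 0,"z": -0.22,"spin": 0},
  ],
)

```text
t: 20.85
tool_pos: [616.0, -17.4, 105.3]
orientation: [-0.0, 0.728, 0.686, -0.0]
ft_force: [-1.1, -0.8, 0.4]
gripper_width: 85.1
grasp_force: 0.0
```

```bash
python3 plan.py 417.5 297.5 70 0
```

```text
t 20.85 pos [616.  -17.4 105.3] yang -3.4 tilt [-0.    -0.001] F [-1.1 -0.8  0.4] w 85.1 g 0.0 q7 -0.23
shares xyz [ 0.7563 -0.5422  0.0883] spin -0.114
```

jog_arm(
  targets=[
    {"claw": -1,"x": 0.12,"y": -0.09,"z": 0,"spin": 0},
    {"claw": -1,"x": 0.25,"y": -0.18,"z": 0,"spin": -0.05},
    {"claw": -1,"x": 0.37,"y": -0.27,"z": 0,"spin": -0.1},
    {"claw": -1,"x": 0.5,"y": -0.36,"z": 0.03,"spin": -0.11},
    {"claw": -1,"x": 0.63,"y": -0.45,"z": 0.06,"spin": -0.11},
    {"claw": -1,"x": 0.756,"y": -0.542,"z": 0.088,"spin": -0.11},
    {"claw": -1,"x": 0.756,"y": -0.542,"z": 0.088,"spin": -0.11},
    {"claw": -1,"x": 0.756,"y": -0.542,"z": 0.088,"spin": -0.11},
  ],
)

```text
t: 21.85
tool_pos: [417.1, 296.6, 69.1]
orientation: [0.0, 0.707, 0.707, -0.002]
ft_force: [1.0, -0.8, -1.1]
gripper_width: 85.2
grasp_force: 0.0
```

```bash
python3 plan.py 417.5 297.5 -30 0
python3 - <<'E'
from station import read_camera
from m import *
for n,uv in(("top",(377/1.5625,216/1.5625)),("scene",(354/1.5625,374/1.5625-8))):
    c=read_camera(n);np.savez(f"{n}_c.npz",**c)
    cen,p,rr,ct=blob(c,"cube",uv,22,86);print(n,"cube",p,rr)
    cen,p,rr,ct=blob(c,"steel",uv,26,50);print(n,"steel",p,rr)
T=[]
for n in("scene","top"):
    c=dict(np.load(f"{n}_c.npz"));u,v=proj(c,[619,-18,60]).astype(int)
    T.append(cv2.resize(c["frame"][v-30:v+30,u-30:u+30,::-1],(390,390),interpolation=cv2.INTER_NEAREST))
cv2.imwrite("pics/c.png",np.hstack(T))
E
```

```text
t 21.85 pos [417.1 296.6  69.1] yang -0.0 tilt [-0.002 -0.002] F [ 1.  -0.8 -1.1] w 85.2 g 0.0 q7 -0.87
shares xyz [0.0028 0.0016 0.2478] spin -0.001
top cube [615.9027712  -24.93264235] ((617.2720336914062, -23.831378936767578), (41.564613342285156, 85.05107879638672), 2.467409133911133)
top steel [6.05270150e+02 2.32453707e-01] ((603.0982055664062, 0.7345752716064453), (58.61518859863281, 21.848155975341797), 29.49060821533203)
scene cube [620.2946623  -11.25352359] ((619.0374145507812, -10.105291366577148), (54.3192024230957, 41.096248626708984), 82.80821990966797)
scene steel [622.01291794 -10.29212254] ((620.5298461914062, -15.079978942871094), (65.80197143554688, 61.747840881347656), 39.96583557128906)
```

View pics/c.png

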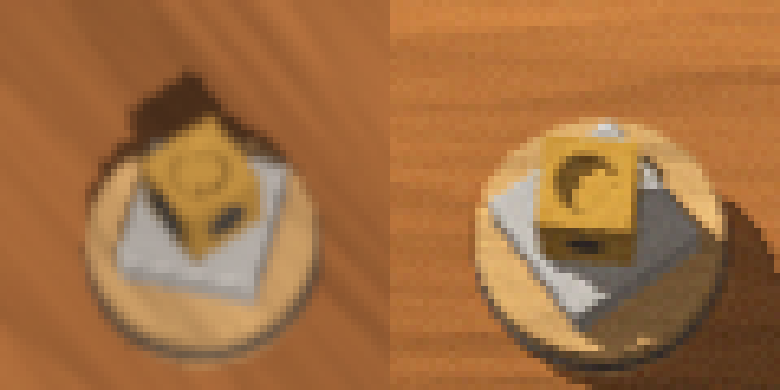

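The cube stands dimple-up on the block, with its top-face centre near (589,185) in the top crop. Now I grasp the tin.

jog_arm(
  targets=[
    {"claw": -1,"x": 0.0028,"y": 0.0016,"z": 0.1,"spin": 0},
    {"claw": -1,"x": 0.0028,"y": 0.0016,"z": 0.2,"spin": 0},
    {"claw": -1,"x": 0.0028,"y": 0.0016,"z": 0.248,"spin": 0},
    {"claw": -1,"x": 0.0028,"y": 0.0016,"z": 0.248,"spin": 0},
    {"claw": -1,"x": 0.0028,"y": 0.0016,"z": 0.248,"spin": 0},
  ],
  force=25,
)

```text
t: 22.58
tool_pos: [420.2, 298.3, -27.9]
orientation: [0.0, 0.709, 0.706, 0.001]
ft_force: [-0.3, 0.5, -0.6]
gripper_width: 85.5
grasp_force: 0.0
```

jog_arm(
  targets=[
    {"claw": 1,"x": 0,"y": 0,"z": 0,"spin": 0},
    {"claw": 1,"x": 0,"y": 0,"z": 0,"spin": 0},
    {"claw": 1,"x": 0,"y": 0,"z": 0,"spin": 0},
    {"claw": 1,"x": 0,"y": 0,"z": 0,"spin": 0},
    {"claw": 1,"x": 0,"y": 0,"z": 0,"spin": 0},
  ],
  force=25,
)

```text
t: 23.2
tool_pos: [419.3, 299.0, -27.4]
orientation: [0.0, 0.708, 0.706, 0.001]
ft_force: [-1.4, -1.6, 6.1]
gripper_width: 56.6
grasp_force: 26.2
```

```bash
python3 plan.py 614.5 -136.5 70 0
python3 - <<'E'
from m import *
c=dict(np.load("top_c.npz"));u,v=proj(c,[619,-18,60]).astype(int)
print("cube top",ray(c,(u-30+199/6.5-.5,v-30+185/6.5-.5),86))
c=dict(np.load("scene_c.npz"));u,v=proj(c,[619,-18,60]).astype(int)
print("cube scene",ray(c,(u-30+199/6.5-.5,v-30+172/6.5-.5),86))
E
```

```text
t 23.2 pos [419.3 299.  -27.4] yang -0.1 tilt [0.    0.002] F [-1.4 -1.6  6.1] w 56.6 g 26.2 q7 -0.95
shares xyz [-1.0877  0.4906 -0.2432] spin -0.004
cube top [[614.41820561 -18.15256561]]
cube scene [[617.88081603 -16.70115205]]
```

The cube is centred within about 1 mm. Lift the tin and carry it high over.

jog_arm(
  targets=[
    {"claw": 1,"x": 0,"y": 0,"z": -0.08,"spin": 0},
    {"claw": 1,"x": 0,"y": 0,"z": -0.2,"spin": 0},
    {"claw": 1,"x": 0,"y": 0,"z": -0.33,"spin": 0},
    {"claw": 1,"x": -0.1,"y": 0.03,"z": -0.33,"spin": 0},
    {"claw": 1,"x": -0.22,"y": 0.06,"z": -0.33,"spin": 0},
    {"claw": 1,"x": -0.35,"y": 0.1,"z": -0.33,"spin": 0},
    {"claw": 1,"x": -0.48,"y": 0.15,"z": -0.33,"spin": 0},
    {"claw": 1,"x": -0.5,"y": 0.16,"z": -0.33,"spin": 0},
  ],
)

```text
t: 24.2
tool_pos: [483.7, 92.3, 103.1]
orientation: [0.001, 0.711, 0.703, -0.001]
ft_force: [-0.7, 0.1, -0.7]
gripper_width: 56.2
grasp_force: 27.3
```

```bash
python3 plan.py 616.2 -136.8 100 0
```

```text
t 24.2 pos [483.7  92.3 103.1] yang -0.6 tilt [-0.003  0.001] F [-0.7  0.1 -0.7] w 56.2 g 27.3 q7 -0.39
shares xyz [-0.5691  0.3376  0.0099] spin -0.021
```

jog_arm(
  targets=[
    {"claw": 1,"x": -0.14,"y": 0.04,"z": 0,"spin": 0},
    {"claw": 1,"x": -0.28,"y": 0.08,"z": 0,"spin": 0},
    {"claw": 1,"x": -0.42,"y": 0.15,"z": 0,"spin": 0},
    {"claw": 1,"x": -0.53,"y": 0.25,"z": 0,"spin": 0},
    {"claw": 1,"x": -0.569,"y": 0.338,"z": 0,"spin": 0},
    {"claw": 1,"x": -0.569,"y": 0.338,"z": 0,"spin": 0},
    {"claw": 1,"x": -0.569,"y": 0.338,"z": 0,"spin": 0},
    {"claw": 1,"x": -0.569,"y": 0.338,"z": 0,"spin": 0},
  ],
)

```text
t: 25.2
tool_pos: [616.2, -127.5, 103.5]
orientation: [-0.0, 0.707, 0.707, -0.0]
ft_force: [0.5, -0.7, -0.2]
gripper_width: 56.2
grasp_force: 27.3
```

jog_arm(
  targets=[
    {"claw": 1,"x": 0,"y": 0,"z": 0.1,"spin": 0},
    {"claw": 1,"x": 0,"y": 0,"z": 0.2,"spin": 0},
    {"claw": 1,"x": 0,"y": 0,"z": 0.28,"spin": 0},
    {"claw": 1,"x": 0,"y": 0,"z": 0.28,"spin": 0},
    {"claw": 1,"x": 0,"y": 0,"z": 0.28,"spin": 0},
  ],
)

```text
t: 25.82
tool_pos: [618.1, -129.0, -6.9]
orientation: [0.001, 0.708, 0.707, 0.001]
ft_force: [0.7, -0.5, -0.5]
gripper_width: 56.2
grasp_force: 27.4
```

```bash
python3 plan.py 616.2 -136.8 -25 0
```

```text
t 25.82 pos [ 618.1 -129.    -6.9] yang -0.1 tilt [-0.     0.003] F [ 0.7 -0.5 -0.5] w 56.2 g 27.4 q7 -0.01
shares xyz [-0.0196 -0.0049  0.0453] spin -0.002
```

jog_arm(
  targets=[
    {"claw": 1,"x": -0.0195,"y": -0.004,"z": 0.01,"spin": 0},
    {"claw": 1,"x": -0.0195,"y": -0.004,"z": 0.03,"spin": 0},
    {"claw": 1,"x": -0.0195,"y": -0.004,"z": 0.042,"spin": 0},
    {"claw": 1,"x": -0.0195,"y": -0.004,"z": 0.042,"spin": 0},
    {"claw": 1,"x": -0.0195,"y": -0.004,"z": 0.042,"spin": 0},
  ],
)

```text
t: 26.45
tool_pos: [615.5, -136.8, -25.5]
orientation: [-0.0, 0.708, 0.707, 0.0]
ft_force: [0.4, 1.0, -0.6]
gripper_width: 55.6
grasp_force: 27.4
```

jog_arm(
  targets=[
    {"claw": 1,"x": 0,"y": 0,"z": 0.004,"spin": 0},
    {"claw": 1,"x": 0,"y": 0,"z": 0.004,"spin": 0},
  ],
)

```text
t: 26.7
tool_pos: [615.3, -137.1, -27.2]
orientation: [-0.0, 0.708, 0.706, -0.0]
ft_force: [0.7, 0.4, -1.6]
gripper_width: 56.0
grasp_force: 27.4
```

jog_arm(
  targets=[
    {"claw": 1,"x": 0,"y": 0,"z": 0.003,"spin": 0},
    {"claw": 1,"x": 0,"y": 0,"z": 0.003,"spin": 0},
  ],
)

```text
t: 26.95
tool_pos: [615.4, -137.1, -27.3]
orientation: [0.0, 0.708, 0.706, -0.0]
ft_force: [-1.9, 0.7, 5.8]
gripper_width: 55.7
grasp_force: 27.8
```

jog_arm(
  targets=[
    {"claw": -1,"x": 0,"y": 0,"z": -0.002,"spin": 0},
    {"claw": -1,"x": 0,"y": 0,"z": -0.002,"spin": 0},
    {"claw": -1,"x": 0,"y": 0,"z": -0.002,"spin": 0},
    {"claw": -1,"x": 0,"y": 0,"z": -0.002,"spin": 0},
    {"claw": -1,"x": 0,"y": 0,"z": -0.1,"spin": 0},
    {"claw": -1,"x": 0,"y": 0,"z": -0.22,"spin": 0},
    {"claw": -1,"x": 0,"y": 0,"z": -0.25,"spin": 0},
    {"claw": -1,"x": 0,"y": 0,"z": -0.25,"spin": 0},
  ],
)

```text
t: 27.95
tool_pos: [615.9, -137.2, 72.4]
orientation: [0.001, 0.708, 0.706, 0.0]
ft_force: [-0.6, 0.9, -0.4]
gripper_width: 85.4
grasp_force: 0.0
```

```bash
python3 plan.py 441.8 -116.5 60 30
```

```text
t 27.95 pos [ 615.9 -137.2   72.4] yang -0.1 tilt [-0.001  0.002] F [-0.6  0.9 -0.4] w 85.4 g 0.0 q7 0.03
shares xyz [ 0.051  -0.4355  0.0303] spin -1.004
```

jog_arm(
  targets=[
    {"claw": -1,"x": 0.02,"y": -0.14,"z": 0,"spin": -0.3},
    {"claw": -1,"x": 0.04,"y": -0.28,"z": 0,"spin": -0.6},
    {"claw": -1,"x": 0.051,"y": -0.38,"z": 0,"spin": -0.9},
    {"claw": -1,"x": 0.051,"y": -0.4355,"z": 0.03,"spin": -1},
    {"claw": -1,"x": 0.051,"y": -0.4355,"z": 0.03,"spin": -1},
    {"claw": -1,"x": 0.051,"y": -0.4355,"z": 0.03,"spin": -1},
    {"claw": -1,"x": 0.051,"y": -0.4355,"z": 0.03,"spin": -1},
  ],
)

```text
t: 28.82
tool_pos: [442.8, -116.3, 59.9]
orientation: [0.0, 0.501, 0.866, 0.001]
ft_force: [-0.1, 0.0, 0.2]
gripper_width: 85.5
grasp_force: 0.0
```

```bash
python3 plan.py 441.8 -116.5 -33 30
```

```text
t 28.82 pos [ 442.8 -116.3   59.9] yang 29.9 tilt [-0.     0.001] F [-0.1  0.   0.2] w 85.5 g 0.0 q7 0.57
shares xyz [ 0.0008 -0.0027  0.2321] spin -0.004
```

jog_arm(
  targets=[
    {"claw": -1,"x": 0.001,"y": -0.0025,"z": 0.1,"spin": 0},
    {"claw": -1,"x": 0.001,"y": -0.0025,"z": 0.2,"spin": 0},
    {"claw": -1,"x": 0.001,"y": -0.0025,"z": 0.233,"spin": 0},
    {"claw": -1,"x": 0.001,"y": -0.0025,"z": 0.233,"spin": 0},
    {"claw": -1,"x": 0.001,"y": -0.0025,"z": 0.233,"spin": 0},
  ],
)

```text
t: 29.45
tool_pos: [442.0, -116.8, -32.2]
orientation: [0.001, 0.501, 0.866, 0.0]
ft_force: [-0.4, -0.0, 0.7]
gripper_width: 85.8
grasp_force: 0.0
```

jog_arm(
  targets=[
    {"claw": 1,"x": 0,"y": 0,"z": 0,"spin": 0},
    {"claw": 1,"x": 0,"y": 0,"z": 0,"spin": 0},
    {"claw": 1,"x": 0,"y": 0,"z": 0,"spin": 0},
    {"claw": 1,"x": 0,"y": 0,"z": 0,"spin": 0},
    {"claw": 1,"x": 0,"y": 0,"z": 0,"spin": 0},
  ],
  force=25,
)

```text
t: 30.08
tool_pos: [440.8, -116.8, -32.6]
orientation: [0.001, 0.501, 0.866, -0.0]
ft_force: [-0.6, -0.4, 6.1]
gripper_width: 43.1
grasp_force: 25.1
```

```bash
python3 plan.py 553 306 110 60
```

```text
t 30.07 pos [ 440.8 -116.8  -32.6] yang 29.9 tilt [-0.001  0.001] F [-0.6 -0.4  6.1] w 43.1 g 25.1 q7 0.48
shares xyz [ 0.7763  0.7701 -0.357 ] spin -1.004
```

jog_arm(
  targets=[
    {"claw": 1,"x": 0,"y": 0,"z": -0.08,"spin": 0},
    {"claw": 1,"x": 0,"y": 0,"z": -0.2,"spin": 0},
    {"claw": 1,"x": 0,"y": 0,"z": -0.3,"spin": 0},
    {"claw": 1,"x": 0.09,"y": 0.09,"z": -0.3,"spin": -0.2},
    {"claw": 1,"x": 0.18,"y": 0.18,"z": -0.3,"spin": -0.4},
    {"claw": 1,"x": 0.27,"y": 0.27,"z": -0.3,"spin": -0.6},
    {"claw": 1,"x": 0.36,"y": 0.36,"z": -0.3,"spin": -0.8},
    {"claw": 1,"x": 0.36,"y": 0.36,"z": -0.3,"spin": -0.8},
  ],
)

```text
t: 31.08
tool_pos: [493.1, 86.4, 86.8]
orientation: [-0.0, 0.305, 0.952, 0.002]
ft_force: [-0.4, -0.7, -0.7]
gripper_width: 43.1
grasp_force: 26.2
```

```bash
python3 plan.py 553 306 88 82.1
```

```text
t 31.07 pos [493.1  86.4  86.8] yang 54.4 tilt [0.002 0.004] F [-0.4 -0.7 -0.7] w 43.1 g 26.2 q7 0.5
shares xyz [ 1.976e-01  5.337e-01 -4.000e-04] spin -0.922
```

jog_arm(
  targets=[
    {"claw": 1,"x": 0.04,"y": 0.12,"z": 0,"spin": -0.2},
    {"claw": 1,"x": 0.08,"y": 0.24,"z": 0,"spin": -0.4},
    {"claw": 1,"x": 0.13,"y": 0.36,"z": 0,"spin": -0.6},
    {"claw": 1,"x": 0.17,"y": 0.46,"z": 0,"spin": -0.8},
    {"claw": 1,"x": 0.1975,"y": 0.534,"z": 0,"spin": -0.92},
    {"claw": 1,"x": 0.1975,"y": 0.534,"z": 0,"spin": -0.92},
    {"claw": 1,"x": 0.1975,"y": 0.534,"z": 0,"spin": -0.92},
    {"claw": 1,"x": 0.1975,"y": 0.534,"z": 0,"spin": -0.92},
  ],
)

```text
t: 32.08
tool_pos: [555.8, 296.6, 86.2]
orientation: [0.0, 0.076, 0.997, -0.001]
ft_force: [0.4, -0.3, -1.7]
gripper_width: 42.8
grasp_force: 26.3
```

jog_arm(
  targets=[
    {"claw": 1,"x": 0,"y": 0,"z": 0.1,"spin": 0},
    {"claw": 1,"x": 0,"y": 0,"z": 0.2,"spin": 0},
    {"claw": 1,"x": 0,"y": 0,"z": 0.25,"spin": 0},
    {"claw": 1,"x": 0,"y": 0,"z": 0.25,"spin": 0},
    {"claw": 1,"x": 0,"y": 0,"z": 0.25,"spin": 0},
  ],
)

```text
t: 32.7
tool_pos: [556.5, 300.0, -11.7]
orientation: [0.001, 0.074, 0.997, 0.001]
ft_force: [0.1, 0.2, -0.6]
gripper_width: 43.0
grasp_force: 26.3
```

```bash
python3 plan.py 552.6 306.6 -31 82.1
```

```text
t 32.7 pos [556.5 300.  -11.7] yang 81.5 tilt [-0.002  0.002] F [ 0.1  0.2 -0.6] w 43.0 g 26.3 q7 0.51
shares xyz [0.0122 0.0147 0.0482] spin -0.021
```

jog_arm(
  targets=[
    {"claw": 1,"x": 0.012,"y": 0.015,"z": 0.01,"spin": -0.02},
    {"claw": 1,"x": 0.012,"y": 0.015,"z": 0.035,"spin": -0.02},
    {"claw": 1,"x": 0.012,"y": 0.015,"z": 0.046,"spin": -0.02},
    {"claw": 1,"x": 0.012,"y": 0.015,"z": 0.046,"spin": -0.02},
    {"claw": 1,"x": 0.012,"y": 0.015,"z": 0.046,"spin": -0.02},
  ],
)

```text
t: 33.33
tool_pos: [551.5, 305.5, -32.2]
orientation: [-0.0, 0.069, 0.998, -0.0]
ft_force: [-1.0, 0.9, -0.8]
gripper_width: 42.6
grasp_force: 26.3
```

jog_arm(
  targets=[
    {"claw": 1,"x": 0,"y": 0,"z": 0.003,"spin": 0},
    {"claw": 1,"x": 0,"y": 0,"z": 0.003,"spin": 0},
  ],
)

```text
t: 33.58
tool_pos: [551.6, 305.6, -32.5]
orientation: [0.0, 0.069, 0.998, -0.0]
ft_force: [-2.0, -2.2, 4.5]
gripper_width: 42.8
grasp_force: 26.7
```

jog_arm(
  targets=[
    {"claw": 1,"x": 0,"y": 0,"z": 0.003,"spin": 0},
    {"claw": 1,"x": 0,"y": 0,"z": 0.003,"spin": 0},
  ],
)

```text
t: 33.83
tool_pos: [551.6, 305.6, -32.6]
orientation: [0.0, 0.069, 0.998, -0.0]
ft_force: [-3.0, -2.8, 9.9]
gripper_width: 42.7
grasp_force: 27.3
```

Seated. Release, lift, and move the arm back for a final look.

jog_arm(
  targets=[
    {"claw": -1,"x": 0,"y": 0,"z": -0.004,"spin": 0},
    {"claw": -1,"x": 0,"y": 0,"z": -0.004,"spin": 0},
    {"claw": -1,"x": 0,"y": 0,"z": -0.004,"spin": 0},
    {"claw": -1,"x": 0,"y": 0,"z": -0.004,"spin": 0},
    {"claw": -1,"x": 0,"y": 0,"z": -0.1,"spin": 0},
    {"claw": -1,"x": 0,"y": 0,"z": -0.22,"spin": 0},
    {"claw": -1,"x": 0,"y": 0,"z": -0.35,"spin": 0},
    {"claw": -1,"x": 0,"y": 0,"z": -0.35,"spin": 0},
  ],
)

```text
t: 34.83
tool_pos: [554.1, 308.9, 111.3]
orientation: [0.004, 0.069, 0.998, 0.003]
ft_force: [-0.3, 0.6, -0.1]
gripper_width: 85.5
grasp_force: 0.0
```

```bash
python3 plan.py 400 100 120 82.1
```

```text
t 34.83 pos [554.1 308.9 111.3] yang 82.1 tilt [-0.008  0.007] F [-0.3  0.6 -0.1] w 85.5 g 0.0 q7 0.57
shares xyz [ 0.3095 -0.5702 -0.0285] spin -0.0
```

jog_arm(
  targets=[
    {"claw": -1,"x": 0.08,"y": -0.12,"z": 0,"spin": 0},
    {"claw": -1,"x": 0.16,"y": -0.25,"z": 0,"spin": 0},
    {"claw": -1,"x": 0.24,"y": -0.38,"z": 0,"spin": 0},
    {"claw": -1,"x": 0.3,"y": -0.5,"z": 0,"spin": 0},
    {"claw": -1,"x": 0.31,"y": -0.57,"z": 0,"spin": 0},
    {"claw": -1,"x": 0.31,"y": -0.57,"z": 0,"spin": 0},
    {"claw": -1,"x": 0.31,"y": -0.57,"z": 0,"spin": 0},
    {"claw": -1,"x": 0.31,"y": -0.57,"z": 0,"spin": 0},
  ],
)

```text
t: 35.83
tool_pos: [397.5, 98.6, 105.7]
orientation: [0.0, 0.068, 0.998, 0.001]
ft_force: [-0.3, 0.5, 0.4]
gripper_width: 85.6
grasp_force: 0.0
```

Run:
```python
from station import read_camera
from m import *
T=[]
for n in("top","scene"):
    c=read_camera(n);np.savez(f"{n}_f.npz",**c);f=c["frame"]
    uv=proj(c,[616,-137,20])
    cen,p,rr,ct=blob(c,"tin",uv,20);print(n,"tin",p,rr)
    # bur: dark & reddish
    u,v=proj(c,[552.6,306.6,12]).astype(int);h=cv2.cvtColor(f,cv2.COLOR_RGB2HSV)
    m=cv2.inRange(h,(0,0,0),(12,255,110));w=np.zeros_like(m);w[v-14:v+14,u-14:u+14]=255;m&=w
    ct=max(cv2.findContours(m,0,1)[0],key=cv2.contourArea);x,y,ww,hh=cv2.boundingRect(ct)
    print(n,"bur",(x,y,ww,hh),ray(c,(x+(ww-1)/2,y+(hh-1)/2),16))
    uv0=np.array([[u,v],proj(c,[616,-137,20])],int)
    lo=np.maximum(uv0.min(0)-50,0);hi=uv0.max(0)+50
    T.append(cv2.resize(f[lo[1]:hi[1],lo[0]:hi[0],::-1],(395,400 if n=="scene" else 250),interpolation=cv2.INTER_CUBIC))
T[0]=cv2.copyMakeBorder(T[0],0,150,0,0,cv2.BORDER_CONSTANT)
cv2.imwrite("pics/f.png",np.hstack(T))
```

```text
top tin [ 615.66975196 -139.64659142] ((615.010009765625, -140.0175323486328), (57.058048248291016, 69.74740600585938), 82.95480346679688)
top bur (128, 149, 1, 1) [[575.55705847 274.26181003]]
scene tin [ 615.00421909 -142.11304912] ((616.0804443359375, -141.0718231201172), (81.7775650024414, 56.0308723449707), 66.57513427734375)
scene bur (313, 301, 20, 25) [[553.6015719 299.092317 ]]
```

View pics/f.png

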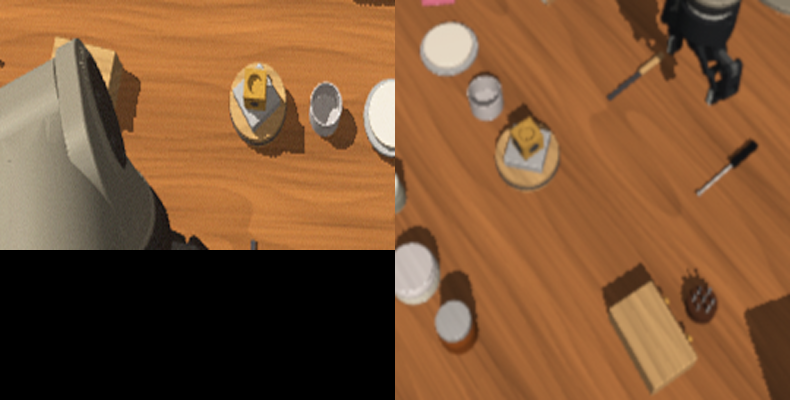

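The final view shows the stack standing at (525,150), the tin upright at (485,95) and the bur holder upright at (702,300) in front of the knobs, all in the scene half. The arm hides the box in the top half, so I'll move it away and check precisely.

jog_arm(
  targets=[
    {"claw": -1,"x": 0,"y": -0.13,"z": -0.05,"spin": 0},
    {"claw": -1,"x": 0,"y": -0.27,"z": -0.1,"spin": 0},
    {"claw": -1,"x": 0,"y": -0.4,"z": -0.1,"spin": 0},
    {"claw": -1,"x": 0,"y": -0.55,"z": -0.1,"spin": 0},
    {"claw": -1,"x": 0,"y": -0.7,"z": -0.1,"spin": 0},
    {"claw": -1,"x": 0,"y": -0.85,"z": -0.1,"spin": 0},
    {"claw": -1,"x": 0,"y": -0.85,"z": -0.1,"spin": 0},
    {"claw": -1,"x": 0,"y": -0.85,"z": -0.1,"spin": 0},
  ],
)

```text
t: 36.92
tool_pos: [351.0, -238.6, 145.4]
orientation: [-0.0, 0.068, 0.998, 0.001]
ft_force: [-0.4, -0.6, -0.2]
gripper_width: 85.7
grasp_force: 0.0
```

Run:
```python
from station import read_camera,get_state
from m import *
print(get_state()["tool_pos"])
T=[];a=np.linspace(0,2*np.pi,60)
for n in("top","scene"):
    c=read_camera(n);np.savez(f"{n}_f2.npz",**c);f=c["frame"][:,:,::-1]
    b=[1.3,.8] if n=="top" else [-1,0]
    for (x,y,z,r) in((552.6,306.6,24,22),(616.2,-136.8,40,28)):
        x-=b[0] if n=="top" else -1;y-=b[1]
        u,v=proj(c,[x,y,z/2]).astype(int);R=22;k=390/(2*R)
        p=cv2.resize(f[v-R:v+R,u-R:u+R],(390,390),interpolation=cv2.INTER_NEAREST)
        for zz,col in((z,(0,255,0)),(0,(255,255,0))):
            q=np.array([proj(c,[x+r*np.cos(t),y+r*np.sin(t),zz]) for t in a])
            cv2.polylines(p,[((q-[u-R,v-R]+.5)*k).astype(int)],True,col,1)
        T.append(cv2.resize(p,(300,300)))
cv2.imwrite("pics/f2.png",np.vstack([np.hstack(T[:2]),np.hstack(T[2:])]))
```

```text
[ 351.02907441 -238.59432704  145.41367383]
```

View pics/f2.png

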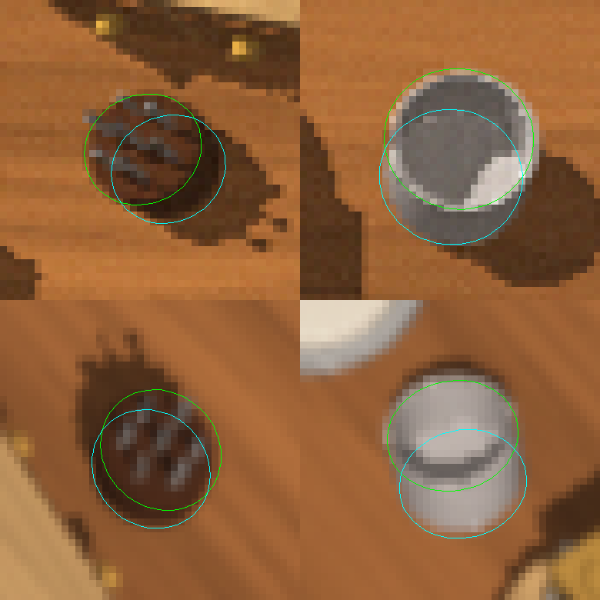

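The tin and bur holder both lie within about 2 mm of the predicted outlines in both views, standing upright, and the bur holder is on the knob side. The arm is clear of everything.

```bash
python3 -c "
from station import hand_in;print(hand_in())"
```

```text
the job is handed in; nothing more can be done
None
```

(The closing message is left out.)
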